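# Check-weigh a buffer bottle on the beam balance and sort it

### The job

Check the one white buffer bottle that stands on the grey mat: stand it on the balance pan, then slide the brass poise along the beam with a light touch until the beam floats level by itself with your hand clear of it. If the poise then sits at or beyond the red line (a full bottle), stand the bottle upright in the free half of the blue tray; if it sits short of the red line (an underfilled one), stand it in the free half of the yellow tray. Set the bottle down gently, never lean on the balance, and do not disturb the other bottles or the other things on the table.

Things in the scene. Friction and masses are not known exactly. Their poses are not given: they have to be found in the camera images.
- bottle_mid (a point): the bottle to check: opaque white, round, 44 mm diameter up to 52 mm height, then shoulder and blue cap (31 mm diameter), 76 mm high in all; this is its centre, 38 mm above its underside. Starts upright and alone on the grey mat (100 x 110 x 3 mm); weight unknown, 100 to 200 g. The two bottles that look the same in the trays stay there.
- pan_top (a point): centre of the upper face of the balance pan, a steel disc 96 mm in diameter with a 3 mm rim. It stays horizontal and rides up or down 5 mm from its level height, 110 mm over the table. Its y axis lies along the beam from pan to pointer, x level across the beam. Where the bottle stands on the pan does not alter the weighing. Over 12 N through the bottle harms it.
- balance: the balance, fixed to the table; origin on the table straight below the beam's pivot, y along the beam towards the pointer. Pan centre at y -70 mm. Beam: white bar 6 mm wide, 14 mm tall, graduated every 5 mm, centre line 98 mm over the table. White index post at y 287 mm, 142 mm high. Knife edges are delicate: push or pinch no part of it with more than 8 N.
- poise_grip (a point): middle of the poise's grip: an upright ribbed brass cylinder, 24 mm diameter, reaching from 16 to 52 mm above the beam's centre line (this point 34 mm above it); below it a 24 mm square saddle rides on the beam. Its y axis runs along the beam away from the pan, to heavier readings. Push the grip along from either side. Beam and poise rise by (distance from pivot) x tilt.
- poise (a joint): position of the poise along the beam in metres: 0 at the zero end, 60 mm beyond the pivot (130 mm from the pan's centre), up to 0.155; starts between 0 and 0.02. The red line on the beam is at 0.105. It drags with about 0.8 N of friction and stays where it is left. Zero balances the empty pan; each 10 mm outward balances 14.3 g more.
- beam (a joint): tilt of the beam in rad: 0 level, positive with pan down and poise end up, rubber stops at about -0.07 and 0.07. The red pointer shows it on the white post (black line = level). Near balance the beam floats, at rest after about 1.5 s, tilted about 0.007 rad for each mm that the poise is too near zero. While the poise is touched the tilt is not true.
- issue_tray_spot (a point): on the floor (4 mm over the table) of the blue tray, middle of its free half. The tray measures 130 mm (its x) by 170 mm (its y), walls 24 mm high, 4 mm thick; this point lies 38 mm along +y from its centre, and a bottle already stands 46 mm on the other side of the centre.
- return_tray_spot (a point): the same point of the yellow tray, which has the same sizes and also one bottle in its other half.
Not all that is in view belongs to the job. What is shaped like the part that bears bottle_mid but pink is not meant.

How it is judged:
By the outcome, as a careful person would: the job done as asked, in the order asked, and still so for the second after the job is handed in, with the robot touching nothing.
It also fails if it takes over 72 s, if anything falls off the work surface, if the arm or the gripper's body presses on something with over 40 N, if the wrist force passes 120 N, or if a joint passes its speed limit or range.

### The arm

A 6-joint arm with a two-finger parallel gripper is mounted at the origin on the work surface. World frame = base frame: x ahead of the robot, y to its left, z up, the work surface at z = 0. Lengths are in m, angles in rad, forces in N, time in s.
With the tool pointing down it reaches from about 0.35 to 0.775 m from the base axis. Payload 7.3 kg.
Tool frame: the origin (TCP) lies midway between the tips of the shut fingers; the grasp point (between the pads) lies 19 mm behind it; y points along the fingers, x is the direction in which the jaws open and shut, and the axes are right-handed (so a half turn about y gives the same grasp; the last joint's range is limited). The gripper opens to 92 mm and grips with 3 to 60 N. Pads are 19 mm wide; open, the fingers measure 130 mm over their backs; the gripper's body (75 mm by 190 mm) begins 47 mm behind the grasp point.
Start: joints at [-1.401, 0.342, 1.524, -0, 1.275, -0.146], TCP at [0.163, -0.499, 0.227] pointing down, gripper open.
Joint ranges: [-2.53, 2.53], [-0.77, 2.02], [0.04, 2.7], [-1, 4.14], [0.28, 2.66], [-3.11, 3.11]. Speed limits (rad/s): [2.57, 2.57, 3.14, 3.14, 3.14, 3.14].

### API

Orientations are given as a 3x3 rotation matrix whose columns are the frame's x, y, z axes.
In Python, from plant import ctrl gives the robot as it stands.
- The arm moves only by the tool carry_out, never from a script. Its argument "steps" is a list that holds one entry, the list of rows, each a list of 7 numbers: the shift along the tool's x, y, z in m, then the turn, a rotation vector about the tool's x, y, z in rad, then the finger opening in m, from 0 to 0.0918. A call has 1 to 5 rows; each row is the pose to reach, as a shift and turn from the pose measured when the call began, along the tool's axes at that moment; what a row does not reach only later rows make up. A row lasts 1/12 s, in which the tool goes at most 41.7 mm and 7.16 degrees, less where a joint would pass 70% of its speed; a pose out of reach is approached as far as the arm can. A call with a gripper value outside its range is refused whole. The fingers move at their own pace and stop on an object; the grip force is fixed at half the most. Time passes only in rows, so rows that repeat a pose let the fingers close. It gives the time, the measured TCP pose, the force and the opening at its end, in the units of the state.
- ctrl.get_state(): the state, without advancing time (a new reading comes with each control period).
- ctrl.snapshot(name): name is "scene" or "top"; returns a dict with "image" (420x560x3 uint8, red, green, blue), "range_z" (420x560 float32, m along the optical axis (not along the pixel's ray), 0 where there is no reading), "vertical_fov" (degrees; the focal length in pixels is half the picture's height over the tangent of half this angle, whatever the lens; pixels are square), "cx", "cy" (the principal point, pixels), "rvec" (rotation vector, rad) and "tvec" (3), from world to camera coordinates, as OpenCV has them. Camera axes: x right, y down, z forward; pixel columns grow to the right and rows downward; lengths in m; the calibration is good to about 2 mm. A picture is of the moment at which its call begins.
- ctrl.hand_in(): hands the job in, once; it reports no verdict.
The state is a dict: "t": time; "q": joint angles; "joint_vel": joint speeds; "tau": joint torques, N m; "eef_pos": TCP position; "orientation": TCP orientation; "contact_force": force on the tool from outside, world axes, zero at the start; "torque": the same for the moment, N m; "gripper_width": finger opening in m.
Only numpy, scipy, OpenCV 4.12 (cv2) and the standard library are available. Lean on these libraries where they do the work, as an engineer would, in place of code of your own. Each camera call takes 0.05 s, during which the arm holds its last target.

## Working session

There is one attempt and no reset: what is moved stays moved. The work goes in short steps, Python scripts to look and compute and a tool call to move; the robot and the scene stay as the last step left them, time stands still between calls to the robot, and variables do not carry over. Pictures are saved under pics/ and viewed, and the job is handed in when it is done.

Besides the shell and the picture viewer there is one more tool, called after "Request:" as name(argument=value, ...) on one line, values as JSON. carry_out: Moves the arm, as the interface text tells. Its arguments: {"type":"object","properties":{"steps":{"type":"array"}},"required":["steps"]}

```bash
ls; mkdir -p pics
cat > h.py <<'E'
import numpy as np, cv2
from plant import ctrl
def snap(name,fn=None):
    s=ctrl.snapshot(name)
    h=s["image"].shape[0]
    f=h/2/np.tan(np.radians(s["vertical_fov"])/2)
    R=cv2.Rodrigues(np.array(s["rvec"],float))[0]; t=np.array(s["tvec"],float).ravel()
    s.update(f=f,R=R,t=t,C=-R.T@t)
    if fn: cv2.imwrite("pics/"+fn,s["image"][:,:,::-1])
    return s
def ray(s,u,v,z):
    d=s["R"].T@np.array([(u-s["cx"])/s["f"],(v-s["cy"])/s["f"],1.])
    return s["C"]+d*(z-s["C"][2])/d[2]
def proj(s,p):
    c=s["R"]@np.array(p,float)+s["t"]; return s["cx"]+s["f"]*c[0]/c[2], s["cy"]+s["f"]*c[1]/c[2]
def cloud(s):
    z=s["range_z"]; h,w=z.shape; u,v=np.meshgrid(np.arange(w),np.arange(h))
    P=np.stack([(u-s["cx"])/s["f"]*z,(v-s["cy"])/s["f"]*z,z],-1)
    P=(P-s["t"])@s["R"]; P[z<=0]=np.nan; return P
E
python3 - <<'E'
from h import *
np.set_printoptions(precision=4,suppress=True)
for n in ("top","scene"):
    s=snap(n,n+"0.png"); print(n,s["f"],s["cx"],s["cy"],s["C"],s["R"].ravel())
st=ctrl.get_state(); print(st)
E
```

```text
pics
top 539.7549912468345 281.3612606501162 209.59835210532017 [0.4181 0.0334 1.0646] [-0.0258 -0.9993 -0.0271 -0.9944  0.0284 -0.1014  0.1021  0.0243 -0.9945]
scene 388.0436489153596 277.5429348170358 203.76902437279364 [ 0.794  -0.2809  0.7267] [ 0.7129  0.7013  0.0005  0.5809 -0.5902 -0.5605 -0.3928  0.3999 -0.8281]
{'t': 0.1, 'q': array([-1.401 ,  0.3427,  1.5249, -0.    ,  1.2754, -0.146 ]), 'joint_vel': array([-0.0015, -0.0019, -0.001 , -0.0007, -0.0002,  0.0002]), 'tau': array([  0.0007, -43.2005, -24.4695,   0.0719,   0.0526,  -0.    ]), 'eef_pos': array([ 0.163 , -0.4987,  0.2261]), 'orientation': array([[ 0.3106, -0.0002,  0.9505],
       [-0.9505,  0.0013,  0.3106],
       [-0.0014, -1.    ,  0.0002]]), 'contact_force': array([-0.1367,  0.1392, -0.8828]), 'torque': array([-0.0064,  0.0183, -0.0055]), 'gripper_width': 0.09199590986247286}
```

View pics/top0.png

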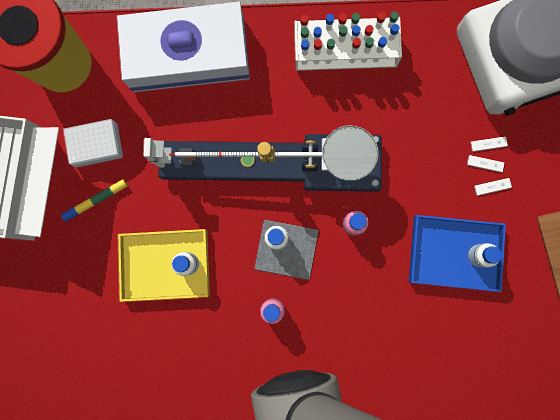

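View pics/scene0.png

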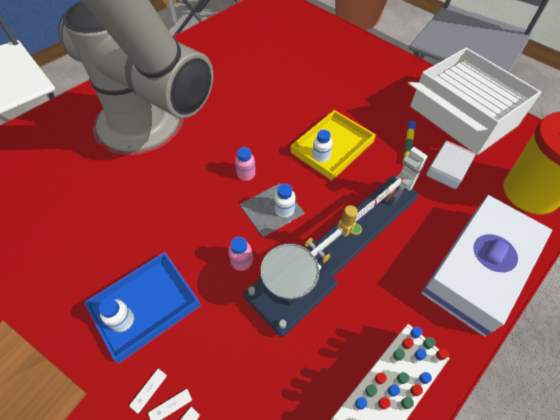

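```bash
cat > m.py <<'E'
from h import *
np.set_printoptions(precision=4,suppress=True)
def blobs(s,mask,amin=40):
    n,l,st,c=cv2.connectedComponentsWithStats(mask.astype(np.uint8))
    return [(i,st[i],c[i],l==i) for i in range(1,n) if st[i][4]>=amin]
E
python3 - <<'E'
from m import *
for n in ("top","scene"):
    s=snap(n); hsv=cv2.cvtColor(s["image"],cv2.COLOR_RGB2HSV); H,S,V=[hsv[:,:,i].astype(int) for i in range(3)]
    P=cloud(s)
    print(n)
    for nm,m in dict(blue=(H>100)&(H<125)&(S>150)&(V>100),yel=(H>22)&(H<35)&(S>150)&(V>120),brass=(H>10)&(H<24)&(S>100)&(V>110),grey=(S<40)&(V>60)&(V<140)).items():
        for i,st,c,b in blobs(s,m,60):
            q=P[b]; 
            if np.isnan(q).all(): continue
            print(nm,st,c.round(1),"med",np.nanmedian(q,0),"zmax",np.nanpercentile(q[:,2],95), "ray",ray(s,*c,np.nanpercentile(q[:,2],90))[:2])
    # pan
    zz=P[:,:,2]
E
```

```text
top
blue [ 61 208  17  13 114] [ 68.8 214.1] med [0.5289 0.4781 0.0173] zmax 0.021112174901136323 ray [0.5285 0.4769]
blue [350 213  16  17 209] [357.6 220.9] med [ 0.4946 -0.0815  0.077 ] zmax 0.08003828418975853 ray [ 0.4947 -0.0811]
blue [ 409  215   96   77 5639] [454.5 252.6] med [ 0.4343 -0.2714  0.0055] zmax 0.027740126666576548 ray [ 0.4332 -0.2688]
blue [268 229  16  16 204] [275.4 236.6] med [0.4697 0.0701 0.08  ] zmax 0.08284698217822094 ray [0.47   0.0696]
blue [172 256  17  16 206] [180.  263.5] med [0.4263 0.2446 0.0813] zmax 0.0844091897600871 ray [0.4257 0.2442]
blue [263 305  17  17 215] [271.1 312.6] med [0.3329 0.0812 0.0769] zmax 0.08014100983622158 ray [0.3334 0.0809]
yel [110 179  17  14 117] [118.  186.1] med [0.5819 0.3811 0.0168] zmax 0.020420018077876273 ray [0.5812 0.38  ]
yel [ 75 199  18  15 137] [ 83.5 205.8] med [0.5442 0.4493 0.0164] zmax 0.020287894962612994 ray [0.544  0.4482]
yel [ 119  229   89   72 5164] [161.7 265. ] med [0.4235 0.3005 0.0056] zmax 0.025289034860954844 ray [0.4242 0.293 ]
brass [257 142  16  17 162] [263.9 148.6] med [0.6206 0.08
[... 4258 characters left out ...]
122 0.4782]
grey [403 161  18  16 133] [410.6 169. ] med [0.6326 0.2815 0.096 ] zmax 0.12674499415581586 ray [0.6364 0.2646]
grey [375 171  37  28  91] [397.3 180.2] med [0.6198 0.2741 0.0716] zmax 0.07480383333708826 ray [0.6229 0.2556]
grey [390 182  22  23 149] [398.3 192.6] med [0.6393 0.2396 0.0514] zmax 0.06622650979272927 ray [0.6412 0.2361]
grey [ 240  188   53   48 1057] [263.6 211.7] med [0.4412 0.0309 0.0039] zmax 0.006136640797370871 ray [0.4448 0.0306]
grey [426 203  57  84 132] [451.3 248.7] med [0.7896 0.1963 0.0582] zmax 0.07535282577575148 ray [0.7894 0.1907]
grey [261 277  47  22  61] [280.9 292.7] med [ 0.6254 -0.0943  0.0457] zmax 0.11805238601608753 ray [ 0.6325 -0.1082]
```

Run:
```python
from m import *
for n in ("top","scene"):
    s=snap(n); hsv=cv2.cvtColor(s["image"],cv2.COLOR_RGB2HSV); H,S,V=[hsv[:,:,i].astype(int) for i in range(3)]
    P=cloud(s); print(n)
    for i,st,c,b in blobs(s,(H>100)&(H<125)&(S>150)&(V>100),60):
        if st[4]>300: 
            continue
        q=P[b]; q=q[~np.isnan(q[:,0])]; zt=np.percentile(q[:,2],70)
        q=q[q[:,2]>zt-0.003]; print("cap",c.round(0),q.mean(0), (q[:,:2].max(0)+q[:,:2].min(0))/2, np.ptp(q[:,:2],axis=0))
    # trays: points with rim height
    for nm,m in dict(blue=(H>100)&(H<125)&(S>150)&(V>100),yel=(H>20)&(H<35)&(S>150)&(V>100)).items():
        bb=[x for x in blobs(s,m,1500)]
        for i,st,c,b in bb:
            q=P[b]; q=q[~np.isnan(q[:,0])]; q=q[(q[:,2]>0.016)&(q[:,2]<0.04)]
            r=cv2.minAreaRect(q[:,:2].astype(np.float32)*1000); print(nm,len(q),np.percentile(q[:,2],[10,50,90]),r, cv2.boxPoints(r).ravel().round(0))
    # pan
    m=(P[:,:,2]>0.103)&(P[:,:,2]<0.125)&(abs(P[:,:,0]-.62)<.08)&(abs(P[:,:,1]+.06)<.06)
    for i,st,c,b in blobs(s,m,300):
        q=P[b]; (cc,r)=cv2.minEnclosingCircle(q[:,:2].astype(np.float32)); print("pan",st,c,q.mean(0),cc,r)
    # beam white
    m=(S<60)&(V>150)&(P[:,:,2]>0.08)&(P[:,:,2]<0.16)&(abs(P[:,:,0]-.62)<.05)&(P[:,:,1]>0)&(P[:,:,1]<.34)
    q=P[m]; print(len(q)); 
    for y in np.arange(0,.34,.02):
        k=(q[:,1]>=y)&(q[:,1]<y+.02)
        if k.sum(): print(y.round(2),k.sum(),np.median(q[k],0),q[k].max(0))
    im=s["image"][:,:,::-1]
    r=(slice(110,210),slice(130,400)) if n=="top" else (slice(130,300),slice(270,440))
    cr=im[r]; k=2.9 if n=="top" else 3.5
    cv2.imwrite("pics/crop_%s.png"%n,cv2.resize(cr,None,fx=k,fy=k,interpolation=cv2.INTER_CUBIC))
```

```text
top
cap [ 69. 214.] [0.5296 0.4778 0.0189] [0.5281 0.4781] [0.0213 0.027 ]
cap [358. 221.] [ 0.4949 -0.0812  0.0774] [ 0.4954 -0.0812] [0.0278 0.0277]
cap [275. 237.] [0.4703 0.0695 0.0801] [0.4702 0.0695] [0.0276 0.0275]
cap [180. 263.] [0.4259 0.2448 0.0814] [0.4257 0.2448] [0.0274 0.029 ]
cap [271. 313.] [0.3334 0.081  0.0773] [0.3325 0.0811] [0.0288 0.0291]
blue 732 [0.0206 0.0245 0.027 ] ((433.0937194824219, -275.5345458984375), (171.28680419921875, 129.28512573242188), 82.64956665039062) [ 358. -352.  486. -369.  508. -199.  380. -182.]
yel 667 [0.022  0.0249 0.0273] ((424.6260986328125, 291.4038391113281), (129.2853240966797, 171.4687957763672), 1.7033029794692993) [357. 375. 363. 204. 492. 208. 487. 379.]
pan [ 312  125   67   55 2513] [348.696  152.4807] [ 0.6144 -0.0659  0.1158] (0.6145660877227783, -0.05932140350341797) 0.058592911809682846
721
0.0 78 [0.6173 0.0046 0.1039] [0.6316 0.0189 0.1092]
0.02 43 [0.6176 0.0297 0.1037] [0.6213 0.0388 0.1086]
0.04 44 [0.619  0.0495 0.1024] [0.6225 0.0588 0.1067]
0.06 15 [0.6198 0.0624 0.101 ] [0.623  0.0659 0.1047]
0.08 6 [0.6199 0.
[... 1969 characters left out ...]

0.02 55 [0.6209 0.0307 0.1033] [0.6225 0.0399 0.1062]
0.04 48 [0.6217 0.0504 0.1024] [0.6232 0.0591 0.1059]
0.06 9 [0.6218 0.0628 0.1002] [0.6236 0.0662 0.1023]
0.1 31 [0.6251 0.1136 0.0968] [0.6262 0.1198 0.0991]
0.12 40 [0.6254 0.1296 0.0961] [0.6266 0.1398 0.0995]
0.14 41 [0.626  0.1495 0.0951] [0.6282 0.1594 0.0991]
0.16 26 [0.6267 0.1736 0.0934] [0.6287 0.1798 0.0949]
0.18 34 [0.6278 0.1915 0.0919] [0.6295 0.1997 0.0963]
0.2 33 [0.6286 0.2107 0.0905] [0.6307 0.2198 0.0927]
0.22 29 [0.6293 0.2289 0.0899] [0.6313 0.2374 0.0922]
0.24 19 [0.6292 0.245  0.088 ] [0.6317 0.2498 0.0899]
0.26 86 [0.6324 0.2685 0.13  ] [0.6462 0.2799 0.1349]
0.28 124 [0.6379 0.2851 0.1421] [0.6483 0.2934 0.1456]
```

View pics/crop_top.png

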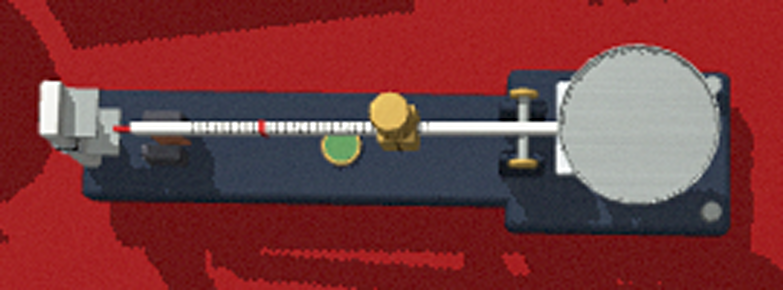

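View pics/crop_scene.png

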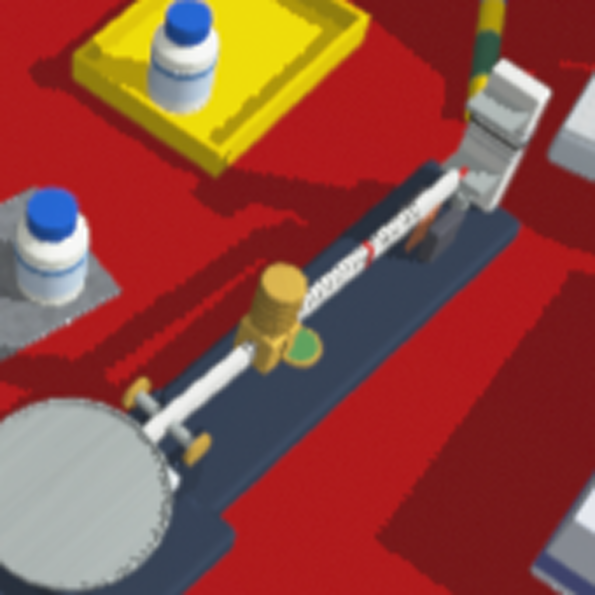

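```bash
cat > go.py <<'E'
import sys
from m import *
from scipy.spatial.transform import Rotation as Ro
def goto(x,y,z,ang=None):
    st=ctrl.get_state(); R=st["orientation"]; p=st["eef_pos"]
    if ang is None: Rt=None; rv=np.zeros(3)
    else:
        a=np.radians(ang); X=np.array([np.cos(a),np.sin(a),0]); Y=np.array([0,0,-1.]); Rt=np.column_stack([X,Y,np.cross(X,Y)])
        rv=Ro.from_matrix(R.T@Rt).as_rotvec()
    d=R.T@(np.array([x,y,z])-p)
    print("t",round(st["t"],2),"pos",p,"jawang",np.degrees(np.arctan2(R[1,0],R[0,0])).round(2),"w",round(st["gripper_width"],4),"F",st["contact_force"].round(2))
    print("shift",d.round(4),"turn",rv.round(4),"dist",np.linalg.norm(d).round(4),"q",st["q"].round(2))
if __name__=="__main__": goto(*[float(a) for a in sys.argv[1:]])
E
python3 go.py .471 .0685 .16 -92.5
```

```text
t 0.3 pos [ 0.163  -0.4989  0.2265] jawang -71.91 w 0.0917 F [-0.5   0.03 -0.13]
shift [-0.4437  0.0667  0.4689] turn [ 0.      0.3594 -0.0004] dist 0.649 q [-1.4   0.34  1.52  0.    1.28 -0.15]
```

Request:
carry_out(steps=[[[-0.444,0,0.469,0,0.36,0,0.09],[-0.444,0,0.469,0,0.36,0,0.09],[-0.444,0,0.469,0,0.36,0,0.09],[-0.444,0,0.469,0,0.36,0,0.09],[-0.444,0,0.469,0,0.36,0,0.09]]])

```text
t: 0.72
eef_pos: [0.2626, -0.3143, 0.2267]
orientation: [[-0.046, 0.0, 0.999], [-0.999, 0.0, -0.046], [-0.0, -1.0, 0.0]]
contact_force: [1.7, -0.2, -0.9]
gripper_width: 0.0899
```

```bash
python3 go.py .471 .0685 .226 -92.5
```

```text
t 0.72 pos [ 0.2626 -0.3143  0.2267] jawang -92.61 w 0.0899 F [ 1.73 -0.17 -0.92]
shift [-0.3919  0.0009  0.1907] turn [-0.0001 -0.002  -0.0004] dist 0.4359 q [-1.06  0.13  1.81  0.    1.2   0.55]
```

Request:
carry_out(steps=[[[-0.392,0,0.191,0,0,0,0.09],[-0.392,0,0.191,0,0,0,0.09],[-0.392,0,0.191,0,0,0,0.09],[-0.392,0,0.191,0,0,0,0.09],[-0.392,0,0.191,0,0,0,0.09]]])

```text
t: 1.13
eef_pos: [0.3622, -0.1312, 0.2271]
orientation: [[-0.046, 0.001, 0.999], [-0.999, -0.0, -0.046], [0.0, -1.0, 0.001]]
contact_force: [1.4, -0.6, 1.2]
gripper_width: 0.0903
```

```bash
python3 go.py .471 .0685 .13 -92.5
```

```text
t 1.13 pos [ 0.3622 -0.1312  0.2271] jawang -92.64 w 0.0903 F [ 1.4  -0.63  1.22]
shift [-0.2045  0.0972  0.0994] turn [-0.0009 -0.0024  0.    ] dist 0.2473 q [-0.55  0.08  1.86  0.    1.2   1.07]
```

Request:
carry_out(steps=[[[-0.2045,0.01,0.0994,0,0,0,0.09],[-0.2045,0.02,0.0994,0,0,0,0.09],[-0.2045,0.03,0.0994,0,0,0,0.09],[-0.2045,0.05,0.0994,0,0,0,0.09],[-0.2045,0.06,0.0994,0,0,0,0.09]]])

```text
t: 1.55
eef_pos: [0.4589, 0.0457, 0.1823]
orientation: [[-0.045, 0.005, 0.999], [-0.999, -0.0, -0.045], [0.0, -1.0, 0.005]]
contact_force: [0.7, -0.9, 0.7]
gripper_width: 0.0896
```

Request:
carry_out(steps=[[[-0.02,0,0.01,0,0,0,0.09],[-0.02,0,0.01,0,0,0,0.09]]])

```text
t: 1.72
eef_pos: [0.4709, 0.069, 0.1813]
orientation: [[-0.041, 0.004, 0.999], [-0.999, 0.001, -0.041], [-0.001, -1.0, 0.004]]
contact_force: [-0.9, -0.9, -0.1]
gripper_width: 0.0901
```

```bash
python3 go.py .471 .0685 .024 -92.5; python3 -c "
from h import *
snap('top','t1.png');snap('scene','s1.png')"
```

```text
t 1.72 pos [0.4709 0.069  0.1813] jawang -92.35 w 0.0901 F [-0.94 -0.87 -0.07]
shift [ 0.0006  0.1573 -0.0005] turn [-0.0038  0.0025 -0.0012] dist 0.1573 q [-0.02  0.3   1.73  0.    1.11  1.59]
```

View pics/s1.png

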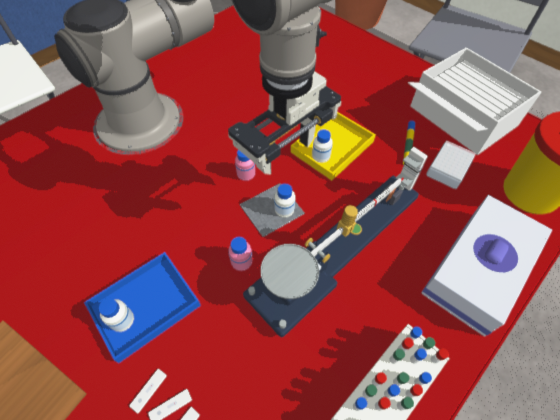

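Request:
carry_out(steps=[[[0.0006,0.04,-0.0005,-0.004,0.0025,-0.001,0.09],[0.0006,0.08,-0.0005,-0.004,0.0025,-0.001,0.09],[0.0006,0.115,-0.0005,-0.004,0.0025,-0.001,0.09],[0.0006,0.145,-0.0005,-0.004,0.0025,-0.001,0.09],[0.0006,0.158,-0.0005,-0.004,0.0025,-0.001,0.09]]])

```text
t: 2.23
eef_pos: [0.4673, 0.0639, 0.0211]
orientation: [[-0.047, -0.006, 0.999], [-0.999, -0.001, -0.047], [0.002, -1.0, -0.005]]
contact_force: [-1.9, 0.3, -0.3]
gripper_width: 0.0898
```

```bash
python3 go.py .471 .0685 .023 -92.5; python3 -c "
from h import *
s=snap('scene'); cv2.imwrite('pics/s2.png',cv2.resize(s['image'][80:280,180:400,::-1],None,fx=3,fy=3))"
```

```text
t 2.23 pos [0.4673 0.0639 0.0211] jawang -92.7 w 0.0898 F [-1.88  0.3  -0.28]
shift [-0.0047 -0.0019  0.0035] turn [ 0.0054 -0.0034  0.0017] dist 0.0062 q [-0.03  0.53  1.91 -0.    0.71  1.59]
```

View pics/s2.png

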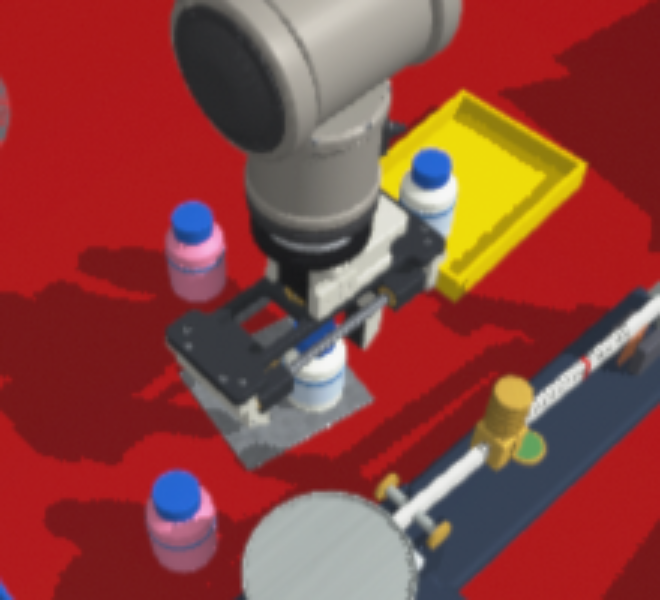

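Request:
carry_out(steps=[[[-0.0047,-0.001,0.0035,0.0054,-0.0034,0.0017,0.09],[-0.0047,-0.001,0.0035,0.0054,-0.0034,0.0017,0.09],[-0.0047,-0.001,0.0035,0.0054,-0.0034,0.0017,0.055],[-0.0047,-0.001,0.0035,0.0054,-0.0034,0.0017,0.055]]])

```text
t: 2.62
eef_pos: [0.4715, 0.0683, 0.0227]
orientation: [[-0.044, 0.001, 0.999], [-0.999, -0.0, -0.044], [-0.0, -1.0, 0.001]]
contact_force: [0.4, -0.3, 0.6]
gripper_width: 0.0808
```

```bash
python3 go.py .471 .0685 .023 -92.5; python3 -c "
from h import *
s=snap('scene'); cv2.imwrite('pics/s3.png',cv2.resize(s['image'][80:280,180:400,::-1],None,fx=3,fy=3))"
```

```text
t 2.62 pos [0.4715 0.0683 0.0227] jawang -92.52 w 0.0808 F [ 0.37 -0.34  0.57]
shift [-0.0002 -0.0003 -0.0005] turn [-0.001  -0.0004 -0.    ] dist 0.0006 q [-0.02  0.53  1.9  -0.    0.71  1.6 ]
```

View pics/s3.png

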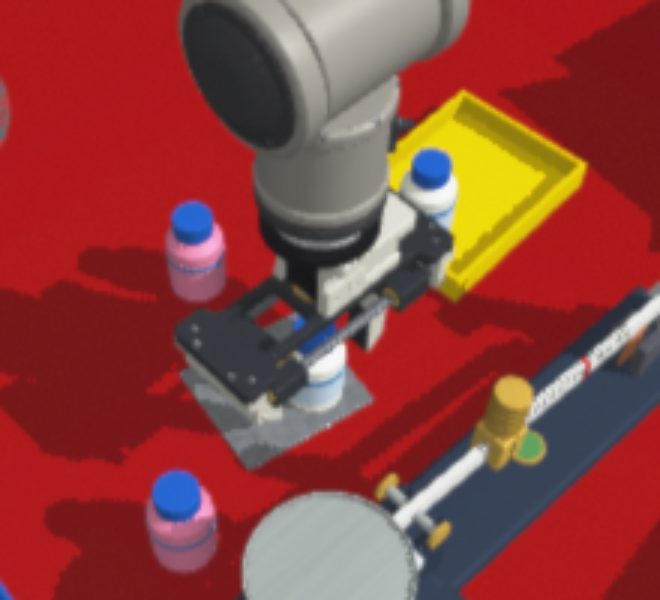

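Request:
carry_out(steps=[[[0,0,0,0,0,0,0.042],[0,0,0,0,0,0,0.042],[0,0,0,0,0,0,0.042],[0,0,0,0,0,0,0.04],[0,0,0,0,0,0,0.038]]])

```text
t: 3.08
eef_pos: [0.4714, 0.0683, 0.0226]
orientation: [[-0.044, 0.001, 0.999], [-0.999, -0.0, -0.044], [0.0, -1.0, 0.001]]
contact_force: [-0.5, -0.6, 1.2]
gripper_width: 0.0437
```

Request:
carry_out(steps=[[[0,0,0,0,0,0,0.035],[0,0,0,0,0,0,0.035],[0,0,0,0,0,0,0.035]]])

```text
t: 3.33
eef_pos: [0.4714, 0.0683, 0.0226]
orientation: [[-0.044, 0.001, 0.999], [-0.999, -0.0, -0.044], [0.0, -1.0, 0.001]]
contact_force: [-0.3, -0.6, 1.1]
gripper_width: 0.0433
```

Request:
carry_out(steps=[[[0,-0.02,0,0,0,0,0.035],[0,-0.055,0,0,0,0,0.035],[0,-0.095,0,0,0,0,0.035],[0,-0.13,0,0,0,0,0.035],[0,-0.157,0,0,0,0,0.035]]])

```text
t: 3.75
eef_pos: [0.4715, 0.0684, 0.1823]
orientation: [[-0.044, 0.003, 0.999], [-0.999, -0.0, -0.044], [-0.0, -1.0, 0.003]]
contact_force: [0.7, 0.5, -2.5]
gripper_width: 0.0437
```

```bash
python3 go.py .6148 -.0675 .18 -92.5; python3 -c "
from h import *
s=snap('scene'); cv2.imwrite('pics/s4.png',cv2.resize(s['image'][80:280,180:400,::-1],None,fx=3,fy=3))"
```

```text
t 3.75 pos [0.4715 0.0684 0.1823] jawang -92.5 w 0.0437 F [ 0.72  0.47 -2.48]
shift [0.1295 0.0027 0.149 ] turn [-0.0029 -0.     -0.0001] dist 0.1975 q [-0.02  0.3   1.72 -0.    1.12  1.6 ]
```

View pics/s4.png

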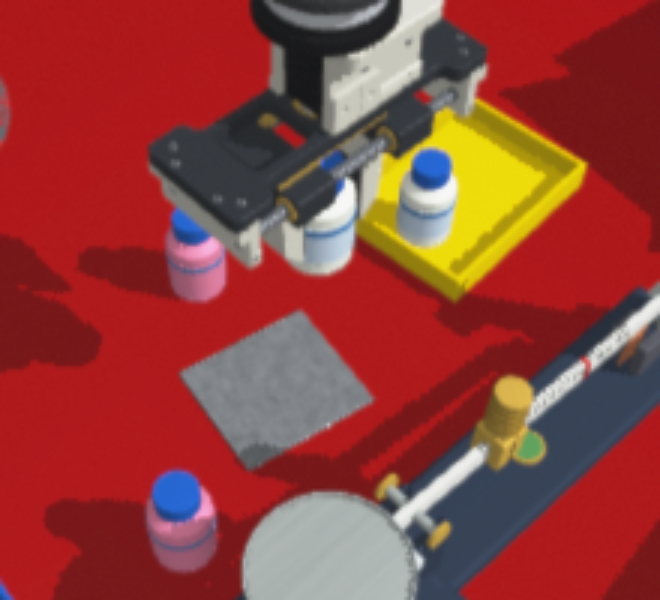

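Request:
carry_out(steps=[[[0.02,0,0.023,0,0,0,0.035],[0.048,0,0.056,0,0,0,0.035],[0.075,0,0.088,0,0,0,0.035],[0.1,0,0.118,0,0,0,0.035],[0.122,0,0.14,0,0,0,0.035]]])

```text
t: 4.22
eef_pos: [0.6103, -0.0615, 0.1872]
orientation: [[-0.044, 0.011, 0.999], [-0.999, -0.0, -0.044], [-0.0, -1.0, 0.011]]
contact_force: [-0.6, 0.7, -1.8]
gripper_width: 0.0431
```

```bash
python3 go.py .6148 -.0675 .143 -92.5
```

```text
t 4.22 pos [ 0.6103 -0.0615  0.1872] jawang -92.52 w 0.0431 F [-0.56  0.69 -1.76]
shift [0.0058 0.0443 0.0043] turn [-0.0108 -0.0004 -0.0002] dist 0.0449 q [-0.23  0.53  1.34  0.    1.27  1.39]
```

Request:
carry_out(steps=[[[0.003,0.015,0.002,-0.006,0,0,0.035],[0.006,0.03,0.004,-0.011,0,0,0.035],[0.006,0.04,0.0043,-0.011,0,0,0.035],[0.006,0.044,0.0043,-0.011,0,0,0.035],[0.006,0.044,0.0043,-0.011,0,0,0.035]]])

```text
t: 4.63
eef_pos: [0.6131, -0.0663, 0.1414]
orientation: [[-0.043, -0.004, 0.999], [-0.999, 0.001, -0.043], [-0.001, -1.0, -0.004]]
contact_force: [-0.7, -0.3, -2.4]
gripper_width: 0.0435
```

```bash
python3 go.py .6148 -.0675 .1255 -92.5; python3 -c "
from m import *
s=snap('scene','s5.png'); t=snap('top','t5.png')
F=np.array([ctrl.get_state()['contact_force']]); print(F)"
```

```text
t 4.63 pos [ 0.6131 -0.0663  0.1414] jawang -92.45 w 0.0435 F [-0.74 -0.32 -2.44]
shift [0.0012 0.0159 0.0018] turn [ 0.0043  0.0008 -0.0012] dist 0.016 q [-0.23  0.58  1.37  0.    1.19  1.38]
[[ 0.5464  0.8237 -1.2981]]
```

View pics/s5.png

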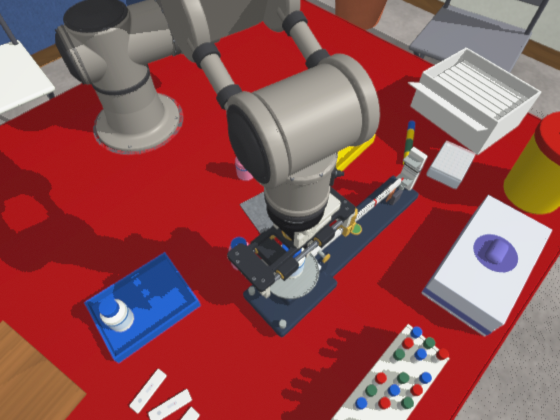

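Request:
carry_out(steps=[[[0.0012,0.002,0.0018,0.004,0,0,0.035],[0.0012,0.004,0.0018,0.004,0,0,0.035],[0.0012,0.006,0.0018,0.004,0,0,0.035],[0.0012,0.008,0.0018,0.004,0,0,0.035],[0.0012,0.01,0.0018,0.004,0,0,0.035]]])

```text
t: 5.15
eef_pos: [0.6163, -0.0679, 0.1337]
orientation: [[-0.043, 0.004, 0.999], [-0.999, 0.0, -0.043], [-0.0, -1.0, 0.004]]
contact_force: [0.4, 0.1, -1.2]
gripper_width: 0.0432
```

```bash
python3 go.py .6148 -.0675 .1255 -92.5
```

```text
t 5.15 pos [ 0.6163 -0.0679  0.1337] jawang -92.44 w 0.0432 F [ 0.37  0.07 -1.24]
shift [-0.0003  0.0082 -0.0016] turn [-0.0044  0.001  -0.0002] dist 0.0084 q [-0.23  0.59  1.38  0.    1.17  1.38]
```

Request:
carry_out(steps=[[[0,0.0015,-0.0015,-0.004,0,0,0.035],[0,0.003,-0.0015,-0.004,0,0,0.035],[0,0.0045,-0.0015,-0.004,0,0,0.035],[0,0.006,-0.0015,-0.004,0,0,0.035],[0,0.0065,-0.0015,-0.004,0,0,0.035]]])

```text
t: 5.57
eef_pos: [0.6147, -0.0679, 0.1269]
orientation: [[-0.043, -0.0, 0.999], [-0.999, 0.0, -0.043], [-0.0, -1.0, -0.0]]
contact_force: [0.0, 1.1, -1.5]
gripper_width: 0.0434
```

```bash
python3 go.py .6148 -.0675 .1255 -92.5; python3 -c "
from m import *
t=snap('top','t6.png'); s=snap('scene','s6.png')
for s in (t,s):
    P=cloud(s); hsv=cv2.cvtColor(s['image'],cv2.COLOR_RGB2HSV); S=hsv[:,:,1];V=hsv[:,:,2]
    m=(S<60)&(V>150)&(P[:,:,2]>0.08)&(P[:,:,2]<0.13)&(abs(P[:,:,0]-.627)<.02)&(P[:,:,1]>0.1)&(P[:,:,1]<.255)
    q=P[m]; print(len(q)); 
    for y in np.arange(0.1,.26,.04):
        k=(q[:,1]>=y)&(q[:,1]<y+.04)
        if k.sum(): print(y.round(2),k.sum(),np.median(q[k],0))
"
```

```text
t 5.57 pos [ 0.6147 -0.0679  0.1269] jawang -92.45 w 0.0434 F [ 0.03  1.07 -1.54]
shift [-0.0004  0.0014  0.0001] turn [ 0.0001  0.0009 -0.0003] dist 0.0014 q [-0.23  0.6   1.39  0.    1.15  1.38]
280
0.1 71 [0.6224 0.123  0.1105]
0.14 66 [0.6242 0.1582 0.1122]
0.18 75 [0.626  0.2025 0.1142]
0.22 68 [0.6275 0.2358 0.116 ]
308
0.1 84 [0.6248 0.1208 0.1094]
0.14 73 [0.6263 0.1558 0.1113]
0.18 82 [0.6283 0.2001 0.1125]
0.22 69 [0.6298 0.2346 0.1139]
```

Request:
carry_out(steps=[[[0,0.0005,0,0,0,0,0.035],[0,0.001,0,0,0,0,0.035],[0,0.001,0,0,0,0,0.035]]])

```text
t: 5.92
eef_pos: [0.6148, -0.0678, 0.126]
orientation: [[-0.043, 0.0, 0.999], [-0.999, 0.0, -0.043], [-0.0, -1.0, 0.0]]
contact_force: [0.7, -0.0, -0.6]
gripper_width: 0.0435
```

Request:
carry_out(steps=[[[0,0,0,0,0,0,0.045],[0,0,0,0,0,0,0.047],[0,0,0,0,0,0,0.05],[0,0,0,0,0,0,0.056],[0,0,0,0,0,0,0.06]]])

```text
t: 6.33
eef_pos: [0.6149, -0.0679, 0.1262]
orientation: [[-0.043, 0.001, 0.999], [-0.999, 0.0, -0.043], [-0.0, -1.0, 0.001]]
contact_force: [-0.6, 0.3, 0.5]
gripper_width: 0.0575
```

```bash
python3 go.py .6148 -.0675 .22 -92.5
```

```text
t 6.33 pos [ 0.6149 -0.0679  0.1262] jawang -92.45 w 0.0575 F [-0.61  0.27  0.46]
shift [-0.0004 -0.0938 -0.0001] turn [-0.0005  0.0009 -0.0002] dist 0.0938 q [-0.23  0.6   1.39  0.    1.15  1.38]
```

Request:
carry_out(steps=[[[0,-0.01,0,0,0,0,0.06],[0,-0.035,0,0,0,0,0.06],[0,-0.07,0,0,0,0,0.06],[0,-0.088,0,0,0,0,0.06]]])

```text
t: 6.67
eef_pos: [0.616, -0.0681, 0.2187]
orientation: [[-0.043, 0.005, 0.999], [-0.999, -0.001, -0.043], [0.001, -1.0, 0.005]]
contact_force: [0.3, -0.2, 0.1]
gripper_width: 0.0601
```

```bash
cat > look.py <<'E'
from m import *
import sys
def look(s,verbose=True):
    P=cloud(s); hsv=cv2.cvtColor(s['image'],cv2.COLOR_RGB2HSV); H,S,V=[hsv[:,:,i].astype(int) for i in range(3)]
    m=(H>10)&(H<24)&(S>100)&(V>80)&(abs(P[:,:,0]-.622)<.04)&(P[:,:,1]>0.04)&(P[:,:,1]<.26)&(P[:,:,2]>.10)&(P[:,:,2]<.175)
    q=P[m]
    if len(q)>15:
        zt=np.percentile(q[:,2],97); k=q[q[:,2]>zt-.004]
        print("poise top",len(q),"ztop",zt.round(4),"mid",((k.max(0)+k.min(0))/2)[:2],"mean",k.mean(0)[:2],"ext",np.ptp(k,axis=0)[:2])
    m=(S<60)&(V>150)&(P[:,:,2]>0.07)&(P[:,:,2]<0.13)&(abs(P[:,:,0]-.617-.045*P[:,:,1])<.012)&(P[:,:,1]>0.015)&(P[:,:,1]<.257)
    q=P[m]
    if len(q)>20:
        A=np.polyfit(q[:,1],q[:,2],1); r=q[:,2]-np.polyval(A,q[:,1]); k=abs(r-np.median(r))<.004; A=np.polyfit(q[k,1],q[k,2],1)
        print("beam slope",A[0].round(4),"n",k.sum(),"z@.003",np.polyval(A,.003).round(4),"z@.24",np.polyval(A,.24).round(4),"yrange",q[:,1].min().round(3),q[:,1].max().round(3))
if __name__=="__main__":
    for n in ("top","scene"):
        s=snap(n,n[0]+sys.argv[1]+".png"); print(n); look(s)
E
python3 look.py 7; python3 go.py .621 .08 .205 -92.5
```

```text
top
poise top 234 ztop 0.1598 mid [0.6206 0.0774] mean [0.6201 0.0781] ext [0.0226 0.0207]
beam slope 0.0715 n 391 z@.003 0.1061 z@.24 0.123 yrange 0.015 0.25
scene
poise top 334 ztop 0.1576 mid [0.6218 0.075 ] mean [0.622  0.0746] ext [0.0212 0.0227]
beam slope 0.071 n 327 z@.003 0.1056 z@.24 0.1225 yrange 0.015 0.251
t 6.77 pos [ 0.6169 -0.0683  0.2194] jawang -92.44 w 0.0599 F [ 0.35 -0.08  0.46]
shift [-0.1484  0.0142 -0.0024] turn [-0.0094  0.001   0.0015] dist 0.1491 q [-0.23  0.52  1.26  0.    1.35  1.38]
```

View pics/s7.png

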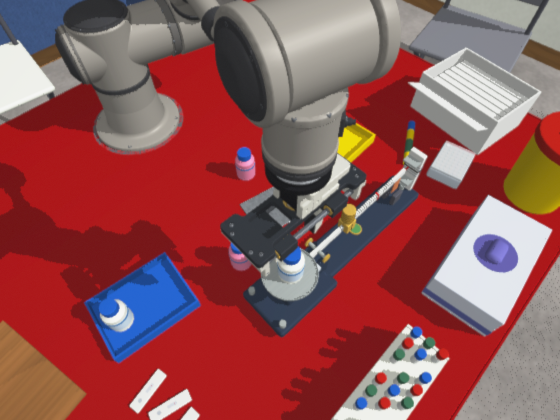

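Request:
carry_out(steps=[[[-0.04,0,-0.002,-0.004,0,0,0.044],[-0.08,0,-0.002,-0.009,0,0,0.044],[-0.12,0,-0.002,-0.009,0,0,0.044],[-0.143,0.01,-0.002,-0.009,0,0,0.044],[-0.1445,0.01,-0.002,-0.009,0,0,0.044]]])

```text
t: 7.18
eef_pos: [0.6198, 0.081, 0.2073]
orientation: [[-0.038, -0.003, 0.999], [-0.999, 0.0, -0.038], [0.0, -1.0, -0.003]]
contact_force: [-0.5, -0.2, -2.4]
gripper_width: 0.044
```

```bash
python3 look.py 8; python3 go.py .6214 .0763 .135 -92.5
```

```text
top
poise top 163 ztop 0.1586 mid [0.62   0.0759] mean [0.6168 0.0769] ext [0.0215 0.0206]
beam slope 0.0722 n 156 z@.003 0.1062 z@.24 0.1233 yrange 0.053 0.251
scene
poise top 308 ztop 0.1577 mid [0.6234 0.0753] mean [0.6237 0.0752] ext [0.0183 0.0231]
beam slope 0.071 n 324 z@.003 0.1056 z@.24 0.1224 yrange 0.015 0.251
t 7.28 pos [0.6205 0.077  0.2084] jawang -92.32 w 0.0438 F [-0.14 -1.46  0.11]
shift [0.0005 0.0734 0.001 ] turn [0.0015 0.0032 0.0019] dist 0.0734 q [ 0.    0.54  1.25 -0.    1.35  1.61]
```

View pics/s8.png

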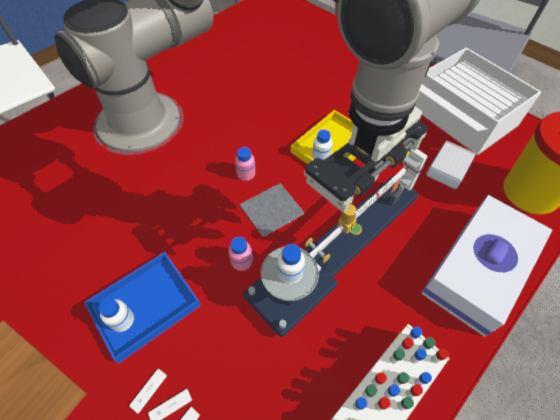

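Request:
carry_out(steps=[[[0.0005,0.02,0.001,0.0015,0.003,0.002,0.044],[0.0005,0.04,0.001,0.0015,0.003,0.002,0.044],[0.0005,0.058,0.001,0.0015,0.003,0.002,0.044],[0.0005,0.07,0.001,0.0015,0.003,0.002,0.044],[0.0005,0.073,0.001,0.0015,0.003,0.002,0.044]]])

```text
t: 7.7
eef_pos: [0.6202, 0.0745, 0.133]
orientation: [[-0.045, -0.004, 0.999], [-0.999, -0.0, -0.045], [0.001, -1.0, -0.004]]
contact_force: [-0.7, -0.3, 0.3]
gripper_width: 0.044
```

```bash
python3 look.py 9; python3 go.py .622 .09 .135 -92.5; python3 -c "
import cv2; a=cv2.imread('pics/s9.png')[130:280,270:440]; cv2.imwrite('pics/s9c.png',cv2.resize(a,None,fx=4,fy=4,interpolation=cv2.INTER_CUBIC))"
```

```text
top
poise top 36 ztop 0.1583 mid [0.6109 0.0776] mean [0.611  0.0776] ext [0.0006 0.0102]
beam slope 0.0697 n 109 z@.003 0.1065 z@.24 0.123 yrange 0.057 0.251
scene
poise top 52 ztop 0.1209 mid [0.629  0.0672] mean [0.6289 0.0673] ext [0.008  0.0039]
beam slope 0.0246 n 68 z@.003 0.1062 z@.24 0.112 yrange 0.015 0.224
t 7.8 pos [0.6213 0.0749 0.1351] jawang -92.58 w 0.0438 F [ 0.49  0.23 -0.09]
shift [-0.0151  0.0001  0.    ] turn [ 0.0012 -0.0013  0.0003] dist 0.0151 q [-0.    0.6   1.35 -0.    1.18  1.61]
```

View pics/s9c.png

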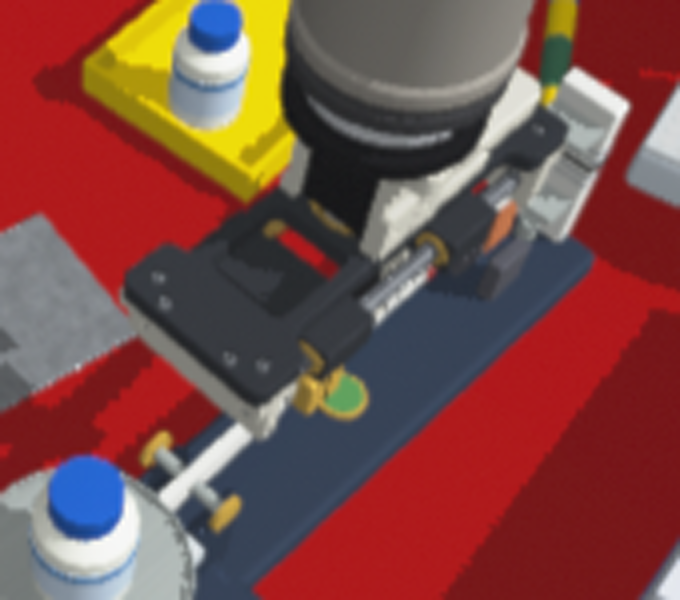

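Request:
carry_out(steps=[[[-0.005,0,0,0.001,-0.001,0,0.044],[-0.009,0,0,0.001,-0.001,0,0.044],[-0.012,0,0,0.001,-0.001,0,0.044],[-0.016,0,0,0.001,-0.001,0,0.044],[-0.021,0,0,0.001,-0.001,0,0.044]]])

```text
t: 8.22
eef_pos: [0.6227, 0.0962, 0.1358]
orientation: [[-0.044, 0.001, 0.999], [-0.999, -0.001, -0.044], [0.0, -1.0, 0.001]]
contact_force: [0.6, -0.5, -0.2]
gripper_width: 0.0441
```

Request:
carry_out(steps=[[[-0.005,0,0,0,0,0,0.044],[-0.01,0,0,0,0,0,0.044],[-0.015,0,0,0,0,0,0.044],[-0.02,0,0,0,0,0,0.044],[-0.025,0,0,0,0,0,0.044]]])

```text
t: 8.63
eef_pos: [0.6238, 0.1218, 0.1357]
orientation: [[-0.044, 0.001, 0.999], [-0.999, -0.001, -0.044], [0.0, -1.0, 0.001]]
contact_force: [0.9, -0.6, 0.6]
gripper_width: 0.0442
```

```bash
python3 look.py 10; python3 go.py .6244 .138 .135 -92.5; python3 -c "
import cv2; a=cv2.imread('pics/s10.png')[130:280,270:440]; cv2.imwrite('pics/s10c.png',cv2.resize(a,None,fx=4,fy=4,interpolation=cv2.INTER_CUBIC))"
```

```text
top
poise top 35 ztop 0.1562 mid [0.6228 0.1076] mean [0.6235 0.107 ] ext [0.0178 0.0023]
beam slope 0.0335 n 30 z@.003 0.1064 z@.24 0.1143 yrange 0.015 0.209
scene
poise top 62 ztop 0.1409 mid [0.6339 0.1102] mean [0.634  0.1101] ext [0.0017 0.0077]
beam slope 0.0094 n 167 z@.003 0.1069 z@.24 0.1092 yrange 0.015 0.238
t 8.73 pos [0.6236 0.1223 0.1357] jawang -92.46 w 0.0443 F [ 0.37 -0.9   1.25]
shift [-0.0157  0.0007  0.0001] turn [-0.001   0.0006  0.0001] dist 0.0158 q [ 0.07  0.62  1.32 -0.    1.2   1.69]
```

View pics/s10c.png

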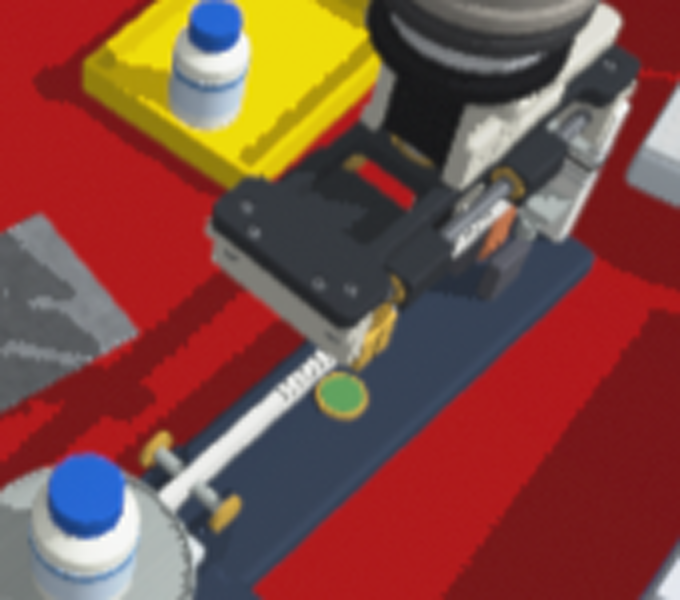

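```bash
cat > tilt.py <<'E'
from m import *
import sys
# coarse tilt from cap height and pan; run with poise y
py=float(sys.argv[1])
for n in ("top","scene"):
    s=snap(n,(n[0]+sys.argv[2]+".png") if len(sys.argv)>2 else None)
    P=cloud(s); hsv=cv2.cvtColor(s['image'],cv2.COLOR_RGB2HSV); H,S,V=[hsv[:,:,i].astype(int) for i in range(3)]
    m=(H>100)&(H<125)&(S>150)&(abs(P[:,:,0]-.615)<.03)&(abs(P[:,:,1]+.067)<.03)
    q=P[m]; o=[]
    if len(q)>30:
        zt=np.percentile(q[:,2],80); k=q[q[:,2]>zt-.004]; print(n,"cap z",k[:,2].mean().round(4),"xy",k.mean(0)[:2],len(k))
    xb=.617 if n=="top" else .619
    for a,b in ((.012,py-.02),(py+.02,.257)):
        m=(S<70)&(V>140)&(P[:,:,2]>0.085)&(P[:,:,2]<0.13)&(abs(P[:,:,0]-xb-.044*P[:,:,1])<.006)&(P[:,:,1]>a)&(P[:,:,1]<b)
        q=P[m]
        if len(q)>20:
            A=np.polyfit(q[:,1],q[:,2],1); r=q[:,2]-np.polyval(A,q[:,1]); k=abs(r)<2*r.std(); A=np.polyfit(q[k,1],q[k,2],1)
            print(n,"  beam",round(a,3),round(b,3),"slope",A[0].round(4),"n",k.sum(),"sd",r.std().round(4), "end z",np.polyval(A,b).round(4))
E
python3 tilt.py .112
```

```text
top cap z 0.1835 xy [ 0.6133 -0.0658] 237
top   beam 0.012 0.092 slope 0.0062 n 29 sd 0.0015 end z 0.1082
scene cap z 0.1825 xy [ 0.6158 -0.0687] 251
scene   beam 0.012 0.092 slope 0.0538 n 192 sd 0.0046 end z 0.109
scene   beam 0.132 0.257 slope -0.1269 n 34 sd 0.005 end z 0.1031
```

Request:
carry_out(steps=[[[-0.004,0,0,0,0,0,0.044],[-0.008,0,0,0,0,0,0.044],[-0.012,0,0,0,0,0,0.044],[-0.016,0,0,0,0,0,0.044],[-0.02,0,0,0,0,0,0.044]]])

```text
t: 9.25
eef_pos: [0.6245, 0.1418, 0.1356]
orientation: [[-0.043, 0.001, 0.999], [-0.999, -0.001, -0.043], [0.0, -1.0, 0.001]]
contact_force: [-0.0, -0.9, -0.3]
gripper_width: 0.0437
```

```bash
python3 tilt.py .132;  python3 go.py .6244 .148 .135 -92.5
```

```text
top cap z 0.1835 xy [ 0.6131 -0.0656] 239
top   beam 0.012 0.112 slope 0.0773 n 74 sd 0.0018 end z 0.1138
scene cap z 0.1829 xy [ 0.6159 -0.0689] 249
scene   beam 0.012 0.112 slope 0.0573 n 241 sd 0.0043 end z 0.1099
scene   beam 0.152 0.257 slope 0.0815 n 30 sd 0.0062 end z 0.113
t 9.35 pos [0.6244 0.1423 0.1356] jawang -92.45 w 0.0443 F [-0.36  0.72  0.62]
shift [-0.0057  0.0006 -0.0003] turn [-0.0009  0.0009  0.0002] dist 0.0057 q [ 0.1   0.63  1.31 -0.    1.21  1.72]
```

Request:
carry_out(steps=[[[-0.003,0,0,0,0,0,0.044],[-0.006,0,0,0,0,0,0.044],[-0.009,0,0,0,0,0,0.044],[-0.012,0,0,0,0,0,0.044]]])

```text
t: 9.68
eef_pos: [0.625, 0.1545, 0.1356]
orientation: [[-0.043, 0.001, 0.999], [-0.999, -0.0, -0.043], [0.0, -1.0, 0.001]]
contact_force: [0.0, -0.6, -0.0]
gripper_width: 0.0438
```

```bash
python3 tilt.py .144;  python3 go.py .6244 .148 .135 -92.5
```

```text
top cap z 0.1834 xy [ 0.6134 -0.0656] 242
top   beam 0.012 0.124 slope 0.0629 n 103 sd 0.002 end z 0.1132
scene cap z 0.1829 xy [ 0.6158 -0.069 ] 248
scene   beam 0.012 0.124 slope 0.0453 n 272 sd 0.0044 end z 0.1098
scene   beam 0.164 0.257 slope 0.0633 n 26 sd 0.0057 end z 0.1134
t 9.78 pos [0.6249 0.1549 0.1356] jawang -92.42 w 0.0441 F [-0.28  0.11 -0.32]
shift [ 0.0069  0.0006 -0.0002] turn [-0.001   0.0014 -0.0001] dist 0.0069 q [ 0.12  0.63  1.3  -0.    1.21  1.74]
```

Request:
carry_out(steps=[[[-0.003,0,0,0,0,0,0.044],[-0.006,0,0,0,0,0,0.044],[-0.009,0,0,0,0,0,0.044],[-0.009,0,0,0,0,0,0.044],[-0.009,0,0,0,0,0,0.044]]])

```text
t: 10.2
eef_pos: [0.6253, 0.1643, 0.1356]
orientation: [[-0.042, 0.001, 0.999], [-0.999, 0.0, -0.042], [-0.0, -1.0, 0.001]]
contact_force: [-0.2, -0.2, 0.4]
gripper_width: 0.0437
```

```bash
python3 tilt.py .154;  python3 go.py .6244 .148 .135 -92.5
```

```text
top cap z 0.1831 xy [ 0.6135 -0.0655] 245
top   beam 0.012 0.134 slope 0.044 n 125 sd 0.0017 end z 0.1124
scene cap z 0.1825 xy [ 0.6158 -0.0688] 251
scene   beam 0.012 0.134 slope 0.062 n 291 sd 0.0044 end z 0.112
t 10.3 pos [0.6253 0.164  0.1356] jawang -92.42 w 0.0444 F [-0.43 -0.16 -0.79]
shift [ 0.016   0.0006 -0.0003] turn [-0.0011  0.0014 -0.0003] dist 0.016 q [0.14 0.64 1.29 0.   1.21 1.75]
```

Request:
carry_out(steps=[[[-0.003,0,0,0,0,0,0.044],[-0.006,0,0,0,0,0,0.044],[-0.009,0,0,0,0,0,0.044],[-0.009,0,0,0,0,0,0.044],[-0.009,0,0,0,0,0,0.044]]])

```text
t: 10.72
eef_pos: [0.6257, 0.1734, 0.1356]
orientation: [[-0.042, 0.001, 0.999], [-0.999, 0.0, -0.042], [-0.0, -1.0, 0.001]]
contact_force: [-1.4, 0.2, 0.2]
gripper_width: 0.044
```

```bash
python3 tilt.py .163 11;  python3 go.py .6244 .148 .135 -92.5
```

```text
top cap z 0.1827 xy [ 0.6132 -0.0656] 241
top   beam 0.012 0.143 slope 0.0631 n 144 sd 0.0018 end z 0.1151
scene cap z 0.182 xy [ 0.6159 -0.0688] 254
scene   beam 0.012 0.143 slope 0.0698 n 314 sd 0.0045 end z 0.1133
t 10.82 pos [0.6257 0.1731 0.1357] jawang -92.41 w 0.0444 F [-0.15 -0.33 -0.56]
shift [ 0.0252  0.0007 -0.0002] turn [-0.0011  0.0016 -0.0004] dist 0.0252 q [0.15 0.64 1.28 0.   1.22 1.76]
```

View pics/t11.png

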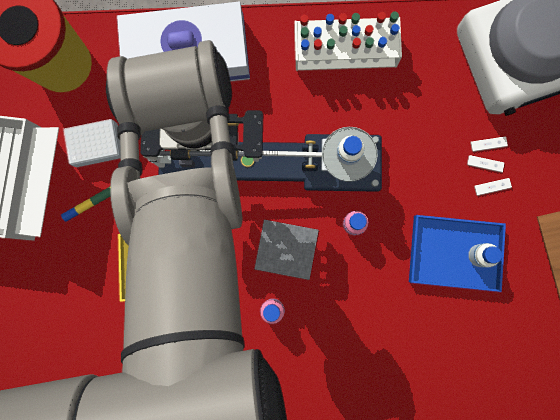

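Request:
carry_out(steps=[[[-0.003,0,0,0,0,0,0.044],[-0.006,0,0,0,0,0,0.044],[-0.009,0,0,0,0,0,0.044],[-0.009,0,0,0,0,0,0.044],[-0.009,0,0,0,0,0,0.044]]])

```text
t: 11.23
eef_pos: [0.6261, 0.1825, 0.1357]
orientation: [[-0.042, 0.001, 0.999], [-0.999, 0.001, -0.042], [-0.001, -1.0, 0.001]]
contact_force: [-0.2, -0.5, 0.2]
gripper_width: 0.0438
```

```bash
python3 tilt.py .172;  python3 go.py .6244 .148 .135 -92.5
```

```text
top cap z 0.1827 xy [ 0.6136 -0.0657] 234
top   beam 0.012 0.152 slope 0.0599 n 157 sd 0.0017 end z 0.1151
scene cap z 0.1821 xy [ 0.6159 -0.0686] 251
scene   beam 0.012 0.152 slope 0.0654 n 328 sd 0.0044 end z 0.1137
t 11.33 pos [0.6261 0.1823 0.1357] jawang -92.4 w 0.044 F [ 0.18 -0.    0.62]
shift [ 0.0343  0.0007 -0.0002] turn [-0.0011  0.0018 -0.0005] dist 0.0343 q [0.17 0.65 1.27 0.   1.22 1.78]
```

Request:
carry_out(steps=[[[0.004,0,0,0,0,0,0.044],[0.01,0,0,0,0,0,0.044],[0.01,0,0,0,0,0,0.044],[0.01,0,0,0,0,0,0.044],[0.01,0,0,0,0,0,0.044]]])

```text
t: 11.75
eef_pos: [0.6257, 0.172, 0.1358]
orientation: [[-0.042, 0.001, 0.999], [-0.999, 0.001, -0.042], [-0.001, -1.0, 0.001]]
contact_force: [-0.6, 0.9, 0.5]
gripper_width: 0.0438
```

```bash
python3 tilt.py .172 12;  python3 go.py .6244 .148 .135 -92.5; python3 -c "
import cv2; a=cv2.imread('pics/s12.png')[130:280,270:440]; cv2.imwrite('pics/s12c.png',cv2.resize(a,None,fx=4,fy=4,interpolation=cv2.INTER_CUBIC))"
```

```text
top cap z 0.1828 xy [ 0.6135 -0.0654] 238
top   beam 0.012 0.152 slope 0.0626 n 141 sd 0.0017 end z 0.1152
scene cap z 0.1822 xy [ 0.616  -0.0688] 255
scene   beam 0.012 0.152 slope 0.0615 n 317 sd 0.0045 end z 0.1133
t 11.85 pos [0.6257 0.1723 0.1357] jawang -92.41 w 0.044 F [-0.11 -0.91  0.07]
shift [ 0.0243  0.0007 -0.0002] turn [-0.0012  0.0016 -0.0006] dist 0.0243 q [0.15 0.64 1.28 0.   1.22 1.76]
```

View pics/s12c.png

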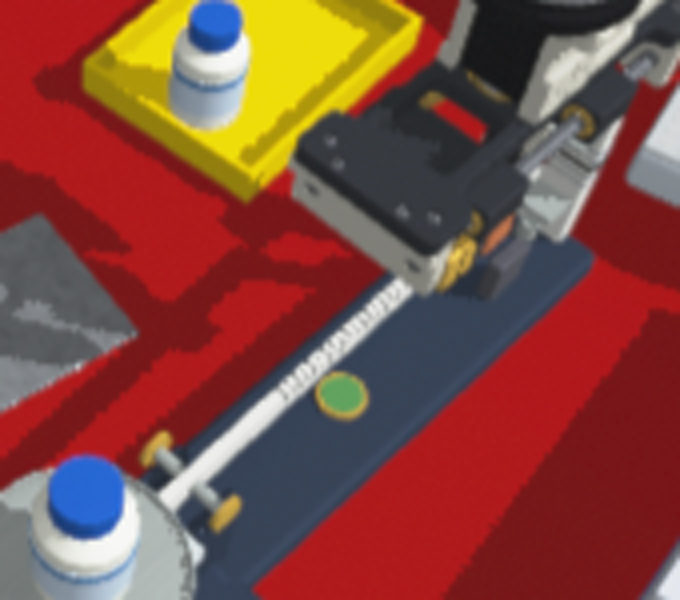

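Request:
carry_out(steps=[[[-0.005,0,0,0,0,0,0.044],[-0.009,0,0,0,0,0,0.044],[-0.012,0,0,0,0,0,0.044],[-0.015,0,0,0,0,0,0.044],[-0.018,0,0,0,0,0,0.044]]])

```text
t: 12.27
eef_pos: [0.6264, 0.1907, 0.1356]
orientation: [[-0.042, 0.001, 0.999], [-0.999, 0.0, -0.042], [-0.0, -1.0, 0.001]]
contact_force: [0.5, -0.9, 0.1]
gripper_width: 0.0442
```

Request:
carry_out(steps=[[[-0.002,0,0,0,0,0,0.044],[-0.002,0,0,0,0,0,0.044],[0.004,0,0,0,0,0,0.044],[0.008,0,0,0,0,0,0.044],[0.008,0,0,0,0,0,0.044]]])

```text
t: 12.68
eef_pos: [0.6261, 0.1815, 0.1357]
orientation: [[-0.043, 0.001, 0.999], [-0.999, 0.0, -0.043], [-0.0, -1.0, 0.001]]
contact_force: [-0.8, 0.6, 0.1]
gripper_width: 0.0439
```

```bash
python3 tilt.py .182 13;  python3 go.py .6244 .148 .135 -92.5
```

```text
top cap z 0.1846 xy [ 0.6137 -0.0659] 244
top   beam 0.012 0.162 slope 0.028 n 156 sd 0.0019 end z 0.1108
scene cap z 0.1847 xy [ 0.6157 -0.0688] 258
scene   beam 0.012 0.162 slope 0.0278 n 341 sd 0.0044 end z 0.1084
t 12.78 pos [0.6261 0.1822 0.1358] jawang -92.43 w 0.0441 F [ 1.25  0.81 -0.74]
shift [ 0.0342  0.0007 -0.0003] turn [-0.0011  0.0011 -0.0005] dist 0.0342 q [0.17 0.65 1.27 0.   1.22 1.78]
```

Request:
carry_out(steps=[[[0,0,0,0,0,0,0.044],[0,0,0,0,0,0,0.044],[0,0,0,0,0,0,0.044],[0,0,0,0,0,0,0.044],[0,0,0,0,0,0,0.044]]])

```text
t: 13.2
eef_pos: [0.6261, 0.1823, 0.1357]
orientation: [[-0.042, 0.001, 0.999], [-0.999, 0.0, -0.042], [-0.001, -1.0, 0.001]]
contact_force: [-0.5, 0.3, 0.2]
gripper_width: 0.0439
```

Request:
carry_out(steps=[[[0,0,0,0,0,0,0.044],[0,0,0,0,0,0,0.044],[0,0,0,0,0,0,0.044],[0,0,0,0,0,0,0.044],[0,0,0,0,0,0,0.044]]])

```text
t: 13.62
eef_pos: [0.6261, 0.1823, 0.1357]
orientation: [[-0.042, 0.001, 0.999], [-0.999, 0.0, -0.042], [-0.001, -1.0, 0.001]]
contact_force: [-0.3, -0.4, -1.2]
gripper_width: 0.0441
```

```bash
python3 tilt.py .182 14; python3 tilt.py .182;  python3 go.py .6244 .148 .135 -92.5; python3 -c "
import cv2; a=cv2.imread('pics/s14.png')[130:280,270:440]; cv2.imwrite('pics/s14c.png',cv2.resize(a,None,fx=4,fy=4,interpolation=cv2.INTER_CUBIC))"
```

```text
top cap z 0.1878 xy [ 0.6133 -0.0657] 249
top   beam 0.012 0.162 slope -0.0019 n 153 sd 0.0017 end z 0.1054
scene cap z 0.1874 xy [ 0.6154 -0.0687] 254
scene   beam 0.012 0.162 slope -0.0088 n 337 sd 0.0044 end z 0.1024
top cap z 0.1879 xy [ 0.6133 -0.0656] 244
top   beam 0.012 0.162 slope -0.0126 n 151 sd 0.0018 end z 0.1044
scene cap z 0.1874 xy [ 0.6155 -0.0688] 259
scene   beam 0.012 0.162 slope -0.0109 n 340 sd 0.0043 end z 0.1022
t 13.82 pos [0.6261 0.1822 0.1357] jawang -92.43 w 0.0443 F [-0.23 -1.28 -0.31]
shift [ 0.0343  0.0007 -0.0003] turn [-0.0011  0.0012 -0.0005] dist 0.0343 q [0.17 0.65 1.27 0.   1.22 1.78]
```

View pics/s14c.png

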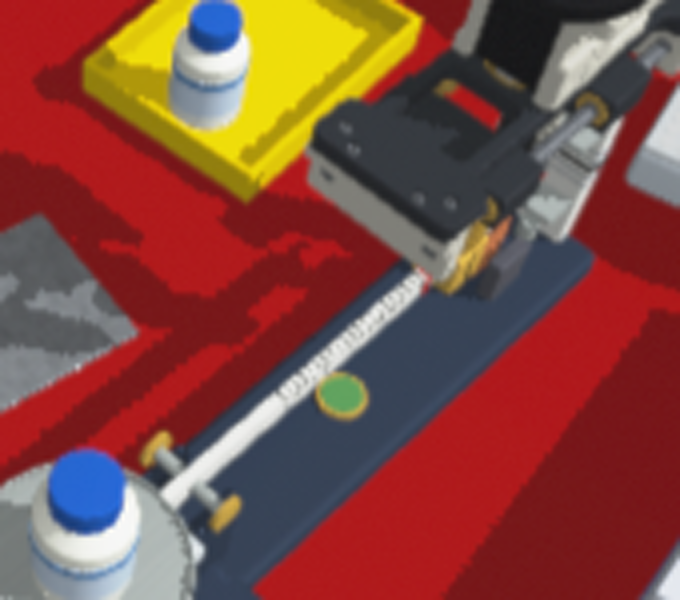

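Request:
carry_out(steps=[[[0,-0.015,0,0,0,0,0.044],[0,-0.045,0,0,0,0,0.044],[0,-0.08,0,0,0,0,0.044],[0,-0.1,0,0,0,0,0.044]]])

```text
t: 14.15
eef_pos: [0.6269, 0.1824, 0.2395]
orientation: [[-0.042, 0.005, 0.999], [-0.999, 0.001, -0.042], [-0.001, -1.0, 0.005]]
contact_force: [-0.5, -0.6, 0.1]
gripper_width: 0.0443
```

Request:
carry_out(steps=[[[0.04,0,0,0,0,0,0.044],[0.08,0,-0.03,0,0,0,0.044],[0.12,0,-0.06,0,0,0,0.044],[0.15,0,-0.09,0,0,0,0.044],[0.15,0,-0.09,0,0,0,0.044]]])

```text
t: 14.57
eef_pos: [0.5274, 0.0336, 0.2389]
orientation: [[-0.044, 0.004, 0.999], [-0.999, 0.0, -0.044], [-0.0, -1.0, 0.004]]
contact_force: [0.5, 0.1, 0.5]
gripper_width: 0.044
```

```bash
python3 look.py 15; python3 look.py 15; python3 look.py 15; python3 tilt.py .182 ;python3 go.py .6244 .148 .135 -92.5; python3 -c "
import cv2; a=cv2.imread('pics/s15.png')[130:280,290:460]; cv2.imwrite('pics/s15c.png',cv2.resize(a,None,fx=4,fy=4,interpolation=cv2.INTER_CUBIC))
a=cv2.imread('pics/s15.png')[140:210,360:440]; cv2.imwrite('pics/s15d.png',cv2.resize(a,None,fx=8,fy=8,interpolation=cv2.INTER_CUBIC))"
```

```text
top
poise top 252 ztop 0.152 mid [0.6251 0.188 ] mean [0.6249 0.1887] ext [0.0217 0.0226]
beam slope -0.0187 n 85 z@.003 0.108 z@.24 0.1036 yrange 0.204 0.252
scene
poise top 316 ztop 0.1504 mid [0.6259 0.1858] mean [0.6262 0.186 ] ext [0.0231 0.023 ]
beam slope -0.0095 n 301 z@.003 0.1053 z@.24 0.1031 yrange 0.016 0.25
top
poise top 250 ztop 0.1518 mid [0.625 0.188] mean [0.6252 0.1885] ext [0.0221 0.0226]
beam slope -0.0238 n 88 z@.003 0.1095 z@.24 0.1039 yrange 0.203 0.252
scene
poise top 316 ztop 0.1501 mid [0.6264 0.1859] mean [0.6264 0.1859] ext [0.0233 0.0227]
beam slope -0.011 n 305 z@.003 0.1056 z@.24 0.103 yrange 0.016 0.25
top
poise top 231 ztop 0.1516 mid [0.6252 0.1888] mean [0.6254 0.1883] ext [0.0213 0.0212]
beam slope -0.0001 n 86 z@.003 0.1043 z@.24 0.1043 yrange 0.204 0.251
scene
poise top 315 ztop 0.1507 mid [0.6261 0.1867] mean [0.6265 0.186 ] ext [0.0232 0.0222]
beam slope -0.0107 n 307 z@.003 0.1054 z@.24 0.1029 yrange 0.015 0.25
top   beam 0.202 0.257 slope -0.0146 n 85 sd 0.0017 end z 0.1034
scene cap z 0.1873 xy [ 0.6155 -0.0687] 259
scene   beam 0.012 0.162 slope -0.0097 n 338 sd 0.0045 end z 0.1022
scene   beam 0.202 0.257 slope -0.0049 n 58 sd 0.0045 end z 0.1007
t 14.97 pos [0.5312 0.0371 0.2386] jawang -92.36 w 0.0439 F [-0.34 -1.33  0.11]
shift [-0.1145  0.1042  0.088 ] turn [-0.0052  0.0025 -0.0016] dist 0.1781 q [-0.08  0.34  1.49  0.    1.3   1.54]
```

View pics/s15c.png

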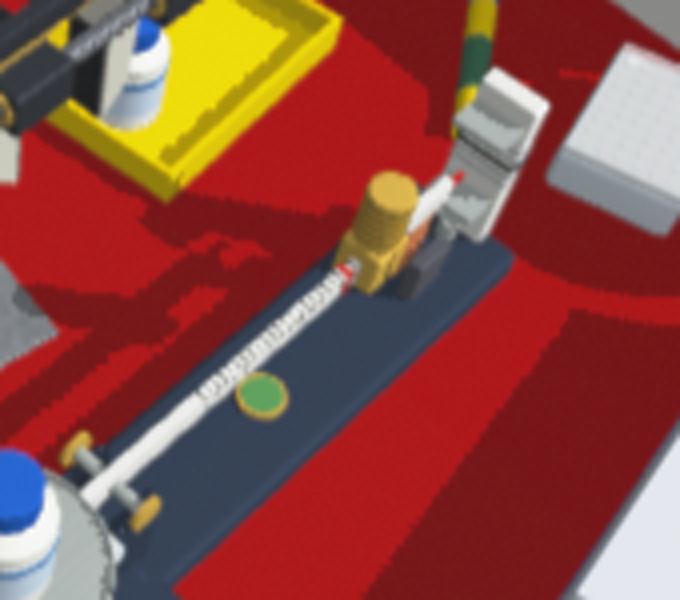

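View pics/s15d.png

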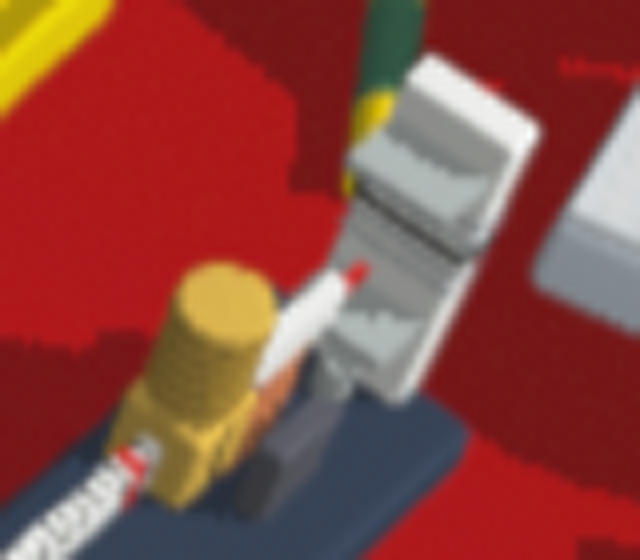

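```bash
cat > ptr.py <<'E'
from m import *
def tip(im):
    hsv=cv2.cvtColor(im,cv2.COLOR_RGB2HSV); H,S,V=[hsv[:,:,i].astype(int) for i in range(3)]
    # weight of redness in window in front of the post
    y0,y1,x0,x1=150,190,392,414
    w=((H<8)|(H>172))&(S>90); w=w[y0:y1,x0:x1]&(V[y0:y1,x0:x1]>60)
    n,l,st,c=cv2.connectedComponentsWithStats(w.astype(np.uint8),connectivity=8)
    for i in range(1,n): print("  ",st[i],c[i]+[x0,y0])
if __name__=="__main__":
    import sys
    for f in sys.argv[1:]:
        print(f); tip(cv2.imread(f)[:,:,::-1].copy())
E
python3 ptr.py pics/scene0.png pics/s7.png pics/s15.png
python3 - <<'E'
import cv2,numpy as np
a=[cv2.resize(cv2.imread(f)[145:195,385:430],None,fx=6,fy=6,interpolation=cv2.INTER_CUBIC) for f in ("pics/scene0.png","pics/s7.png","pics/s15.png")]
cv2.imwrite("pics/cmp.png",np.hstack(a)[:, :800])
E
```

```text
pics/scene0.png
   [  0   0  13  27 280] [396.9464 161.7714]
   [ 9 27  3  3  6] [401.8333 178.1667]
   [21 36  1  3  3] [413. 187.]
pics/s7.png
   [  0   0  13  26 257] [396.8016 160.8171]
   [14 16  3  4  6] [406.8333 167.5   ]
   [ 6 34  1  1  1] [398. 184.]
   [21 36  1  3  3] [413. 187.]
   [ 3 39  1  1  1] [395. 189.]
pics/s15.png
   [  0   0  13  27 276] [396.9855 161.5906]
   [11 23  3  3  7] [404. 174.]
   [21 36  1  3  3] [413. 187.]
   [ 4 38  1  1  1] [396. 188.]
```

View pics/cmp.png

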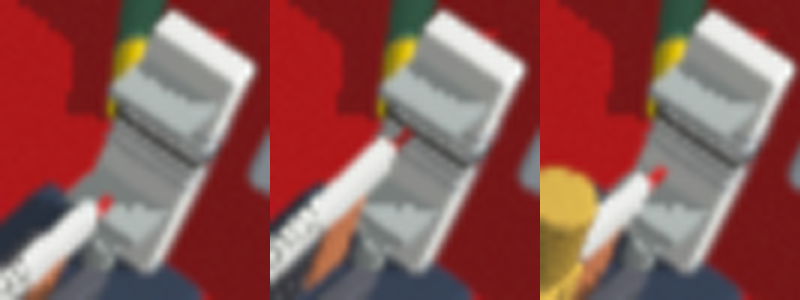

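```bash
cat > ptr2.py <<'E'
from m import *
import sys
def tip(im):
    im=im.astype(float); r=im[:,:,0]-np.maximum(im[:,:,1],im[:,:,2])
    # window: moves along line from up stop to down stop; choose strongest component
    m=np.zeros(r.shape,bool); 
    for k in np.linspace(-.1,1.1,40):
        c=np.array([401.8,178.2])+k*np.array([5.,-10.67]); 
        yy,xx=np.mgrid[:r.shape[0],:r.shape[1]]; m|=(abs(xx-c[0])<=3)&(abs(yy-c[1])<=2.5)
    w=np.where(m,np.clip(r-35,0,None),0)
    i=np.unravel_index(w.argmax(),w.shape); yy,xx=np.mgrid[:r.shape[0],:r.shape[1]]
    w=np.where((abs(yy-i[0])<=3)&(abs(xx-i[1])<=3),w,0)
    return np.array([(w*xx).sum(),(w*yy).sum()])/w.sum()
U=tip(cv2.imread("pics/scene0.png")[:,:,::-1]); D=tip(cv2.imread("pics/s7.png")[:,:,::-1]); 
def tilt(p): 
    d=D-U; return -.07+.14*((p-U)@d)/(d@d)
if __name__=="__main__":
    print(U,D)
    if len(sys.argv)>1 and sys.argv[1].endswith("png"):
        for f in sys.argv[1:]:
            p=tip(cv2.imread(f)[:,:,::-1]); print(f,p,tilt(p).round(4))
    else:
        ps=[tip(snap("scene")["image"]) for _ in range(int(sys.argv[1]))]; print(np.array(ps)); print(np.round([tilt(p) for p in ps],4), np.mean([tilt(p) for p in ps]).round(4))
E
python3 ptr2.py pics/scene0.png pics/s7.png pics/s8.png pics/s15.png; python3 ptr2.py 3
```

```text
[401.9027 178.6259] [406.671  167.5584]
pics/scene0.png [401.9027 178.6259] -0.07
pics/s7.png [406.671  167.5584] 0.07
pics/s8.png [406.6638 167.5532] 0.07
pics/s15.png [404.0282 173.8893] -0.0097
[401.9027 178.6259] [406.671  167.5584]
[[404.0282 173.8972]
 [404.0283 173.8909]
 [404.0262 173.8954]]
[-0.0098 -0.0097 -0.0098] -0.0098
```

```bash
python3 go.py .6265 .185 .235 -92.5
```

```text
t 15.12 pos [0.5309 0.0369 0.2385] jawang -92.37 w 0.0438 F [ 0.16  0.19 -0.06]
shift [-0.1519  0.0042  0.0894] turn [-0.0049  0.0023 -0.0015] dist 0.1763 q [-0.08  0.34  1.49  0.    1.3   1.54]
```

Request:
carry_out(steps=[[[-0.04,0,0.03,-0.003,0.002,0,0.044],[-0.08,0,0.06,-0.005,0.002,0,0.044],[-0.12,0,0.09,-0.005,0.002,0,0.044],[-0.152,0.004,0.09,-0.005,0.002,0,0.044],[-0.152,0.004,0.0894,-0.005,0.002,0,0.044]]])

```text
t: 15.53
eef_pos: [0.6276, 0.1903, 0.2335]
orientation: [[-0.04, -0.001, 0.999], [-0.999, 0.003, -0.04], [-0.003, -1.0, -0.001]]
contact_force: [-0.7, -0.1, 0.3]
gripper_width: 0.0439
```

Request:
carry_out(steps=[[[0,0,0,0,0,0,0.044],[0,0,0,0,0,0,0.044]]])

```text
t: 15.7
eef_pos: [0.627, 0.1914, 0.2323]
orientation: [[-0.037, -0.003, 0.999], [-0.999, 0.003, -0.037], [-0.003, -1.0, -0.003]]
contact_force: [-0.2, -0.3, 0.9]
gripper_width: 0.044
```

```bash
python3 go.py .6265 .185 .132 -92.5; python3 look.py 16
```

```text
t 15.7 pos [0.627  0.1914 0.2323] jawang -92.14 w 0.044 F [-0.2  -0.33  0.93]
shift [ 0.0067  0.1003 -0.    ] turn [ 0.0028  0.0063 -0.0028] dist 0.1005 q [0.18 0.59 1.11 0.   1.45 1.79]
top
poise top 41 ztop 0.1475 mid [0.6225 0.1777] mean [0.6231 0.1774] ext [0.005  0.0017]
beam slope -0.0084 n 334 z@.003 0.1062 z@.24 0.1042 yrange 0.015 0.252
scene
poise top 319 ztop 0.1501 mid [0.6261 0.1866] mean [0.6262 0.1863] ext [0.0228 0.0221]
beam slope -0.0103 n 306 z@.003 0.1055 z@.24 0.103 yrange 0.016 0.251
```

View pics/s16.png

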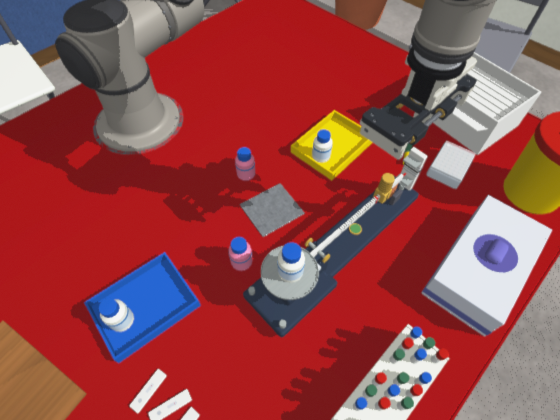

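Request:
carry_out(steps=[[[0.006,0.015,0,0.003,0.006,-0.003,0.044],[0.006,0.045,0,0.003,0.006,-0.003,0.044],[0.006,0.075,0,0.003,0.006,-0.003,0.044],[0.006,0.095,0,0.003,0.006,-0.003,0.044],[0.006,0.1,0,0.003,0.006,-0.003,0.044]]])

```text
t: 16.22
eef_pos: [0.6245, 0.1811, 0.1301]
orientation: [[-0.049, -0.005, 0.999], [-0.999, -0.002, -0.049], [0.002, -1.0, -0.005]]
contact_force: [-0.3, 0.0, 0.8]
gripper_width: 0.0439
```

```bash
python3 go.py .6265 .178 .133 -92.5; python3 tilt.py .186 17;python3 -c "
import cv2; a=cv2.imread('pics/s17.png')[130:280,290:460]; cv2.imwrite('pics/s17c.png',cv2.resize(a,None,fx=4,fy=4,interpolation=cv2.INTER_CUBIC))"
```

```text
t 16.22 pos [0.6245 0.1811 0.1301] jawang -92.78 w 0.0439 F [-0.32  0.01  0.81]
shift [ 0.003  -0.0029  0.0021] turn [ 0.0048 -0.0049  0.0022] dist 0.0047 q [ 0.17  0.65  1.27 -0.    1.22  1.78]
top cap z 0.1877 xy [ 0.6134 -0.0656] 248
top   beam 0.012 0.166 slope -0.0046 n 148 sd 0.0017 end z 0.1051
scene cap z 0.1874 xy [ 0.6154 -0.0687] 256
scene   beam 0.012 0.166 slope -0.0112 n 340 sd 0.0044 end z 0.1019
```

View pics/s17c.png

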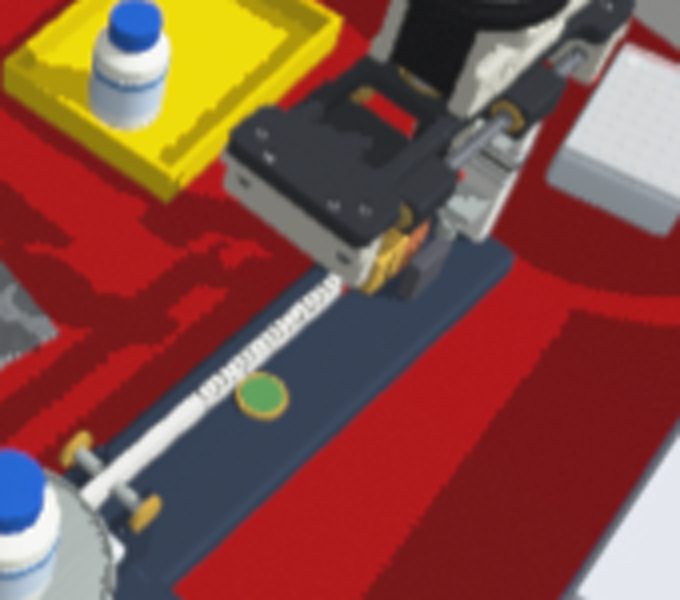

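Request:
carry_out(steps=[[[0.001,-0.002,0.002,0.005,-0.005,0.002,0.044],[0.002,-0.003,0.002,0.005,-0.005,0.002,0.044],[0.002,-0.003,0.002,0.005,-0.005,0.002,0.044],[0.002,-0.003,0.002,0.005,-0.005,0.002,0.044]]])

```text
t: 16.65
eef_pos: [0.6289, 0.1798, 0.1378]
orientation: [[-0.043, 0.008, 0.999], [-0.999, 0.001, -0.043], [-0.001, -1.0, 0.007]]
contact_force: [0.1, 0.2, -0.5]
gripper_width: 0.0439
```

```bash
python3 go.py .6264 .178 .133 -92.5; python3 tilt.py .186 18; python3 ptr2.py 2
```

```text
t 16.65 pos [0.6289 0.1798 0.1378] jawang -92.48 w 0.0439 F [ 0.11  0.25 -0.51]
shift [ 0.0019  0.0048 -0.0025] turn [-0.0075  0.0004 -0.0015] dist 0.0057 q [ 0.16  0.65  1.27 -0.    1.22  1.78]
top cap z 0.1877 xy [ 0.6133 -0.0657] 247
top   beam 0.012 0.166 slope -0.0083 n 145 sd 0.0018 end z 0.1047
scene cap z 0.1874 xy [ 0.6155 -0.0687] 259
scene   beam 0.012 0.166 slope -0.0087 n 341 sd 0.0044 end z 0.1023
[401.9027 178.6259] [406.671  167.5584]
[[nan nan]
 [nan nan]]
[nan nan] nanptr2.py:13: RuntimeWarning: invalid value encountered in divide
  return np.array([(w*xx).sum(),(w*yy).sum()])/w.sum()
```

```bash
python3 go.py .6264 .178 .133 -92.5
```

```text
t 16.85 pos [0.6282 0.18   0.1365] jawang -92.45 w 0.0441 F [0.03 0.92 0.13]
shift [ 0.0021  0.0035 -0.0018] turn [-0.0052  0.0009 -0.001 ] dist 0.0044 q [ 0.16  0.65  1.27 -0.    1.22  1.78]
```

Request:
carry_out(steps=[[[0.001,0.001,0,0,0,0,0.044],[0.002,0.002,-0.001,0,0,0,0.044],[0.003,0.002,-0.001,0,0,0,0.044],[0.003,0.002,-0.001,0,0,0,0.044],[0.003,0.002,-0.001,0,0,0,0.044]]])

```text
t: 17.27
eef_pos: [0.6271, 0.177, 0.1344]
orientation: [[-0.043, 0.005, 0.999], [-0.999, 0.001, -0.043], [-0.001, -1.0, 0.005]]
contact_force: [-0.1, -0.2, -0.0]
gripper_width: 0.0442
```

```bash
python3 tilt.py .186 19; python3 go.py .6264 .175 .133 -92.5;python3 -c "
import cv2; a=cv2.imread('pics/s19.png')[160:220,360:430]; cv2.imwrite('pics/s19c.png',cv2.resize(a,None,fx=9,fy=9,interpolation=cv2.INTER_CUBIC))"
```

```text
top cap z 0.1878 xy [ 0.6135 -0.0656] 239
top   beam 0.012 0.166 slope -0.0097 n 136 sd 0.0017 end z 0.1046
scene cap z 0.1873 xy [ 0.6155 -0.0688] 260
scene   beam 0.012 0.166 slope -0.0085 n 326 sd 0.0044 end z 0.1025
t 17.37 pos [0.6272 0.1771 0.1345] jawang -92.45 w 0.0438 F [ 0.95 -0.23  0.13]
shift [ 0.0021  0.0015 -0.0007] turn [-0.0053  0.0009 -0.001 ] dist 0.0027 q [ 0.16  0.65  1.28 -0.    1.21  1.77]
```

View pics/s19c.png

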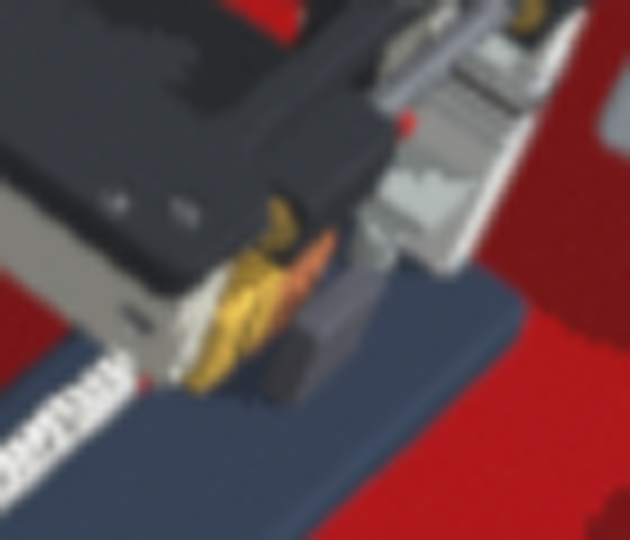

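Request:
carry_out(steps=[[[0.0007,0,0,0,0,0,0.044],[0.0014,0,0,0,0,0,0.044],[0.002,0,0,0,0,0,0.044],[0.002,0,0,0,0,0,0.044]]])

```text
t: 17.7
eef_pos: [0.6271, 0.175, 0.1345]
orientation: [[-0.043, 0.005, 0.999], [-0.999, 0.001, -0.043], [-0.001, -1.0, 0.005]]
contact_force: [-0.9, 0.3, 1.0]
gripper_width: 0.0437
```

```bash
python3 tilt.py .186 20; python3 go.py .6264 .175 .133 -92.5; python3 ptr2.py pics/s18.png pics/s19.png pics/s20.png
```

```text
top cap z 0.1874 xy [ 0.6135 -0.0656] 246
top   beam 0.012 0.166 slope 0.0082 n 132 sd 0.0019 end z 0.1067
scene cap z 0.1871 xy [ 0.6153 -0.069 ] 257
scene   beam 0.012 0.166 slope -0.011 n 327 sd 0.0044 end z 0.1022
t 17.8 pos [0.6271 0.175  0.1345] jawang -92.45 w 0.044 F [0.22 0.37 0.28]
shift [ 0.0001  0.0015 -0.0007] turn [-0.0053  0.0008 -0.001 ] dist 0.0017 q [ 0.15  0.65  1.28 -0.    1.21  1.77]
[401.9027 178.6259] [406.671  167.5584]
pics/s18.png [nan nan] nan
pics/s19.png [404.759  173.2154] 0.0009
pics/s20.png [404.4236 173.5739] -0.0045ptr2.py:13: RuntimeWarning: invalid value encountered in divide
  return np.array([(w*xx).sum(),(w*yy).sum()])/w.sum()
```

```bash
cat > cmpi.py <<'E'
import cv2,numpy as np,sys
a=[cv2.resize(cv2.imread(f)[165:210,370:420],None,fx=8,fy=8,interpolation=cv2.INTER_CUBIC) for f in sys.argv[2:]]
cv2.imwrite(sys.argv[1],np.hstack(a))
E
python3 cmpi.py pics/c1.png pics/s19.png pics/s20.png
```

```text
(no output)
```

View pics/c1.png

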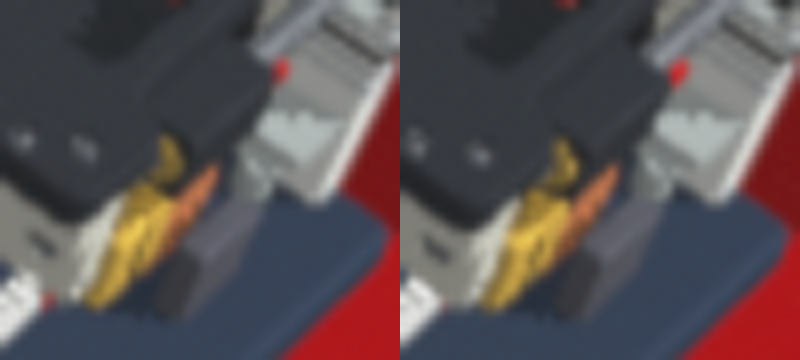

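Request:
carry_out(steps=[[[0.0005,0,0,0,0,0,0.044],[0.001,0,0,0,0,0,0.044],[0.0015,0,0,0,0,0,0.044],[0.0015,0,0,0,0,0,0.044]]])

```text
t: 18.13
eef_pos: [0.627, 0.1735, 0.1345]
orientation: [[-0.043, 0.005, 0.999], [-0.999, 0.001, -0.043], [-0.001, -1.0, 0.005]]
contact_force: [-0.0, 0.8, -0.1]
gripper_width: 0.0438
```

```bash
python3 tilt.py .186 21; python3 go.py .6264 .173 .133 -92.5; python3 ptr2.py pics/s21.png; python3 cmpi.py pics/c2.png pics/s20.png pics/s21.png
```

```text
top cap z 0.1877 xy [ 0.6133 -0.0658] 243
top   beam 0.012 0.166 slope 0.0048 n 127 sd 0.0018 end z 0.1061
scene cap z 0.1872 xy [ 0.6154 -0.0688] 262
scene   beam 0.012 0.166 slope -0.0102 n 324 sd 0.0045 end z 0.1022
t 18.23 pos [0.6271 0.1735 0.1345] jawang -92.46 w 0.044 F [-0.04  0.12 -0.08]
shift [ 0.0005  0.0015 -0.0006] turn [-0.0053  0.0007 -0.001 ] dist 0.0017 q [ 0.15  0.64  1.28 -0.    1.21  1.77]
[401.9027 178.6259] [406.671  167.5584]
pics/s21.png [403.9678 173.8164] -0.0092
```

View pics/c2.png

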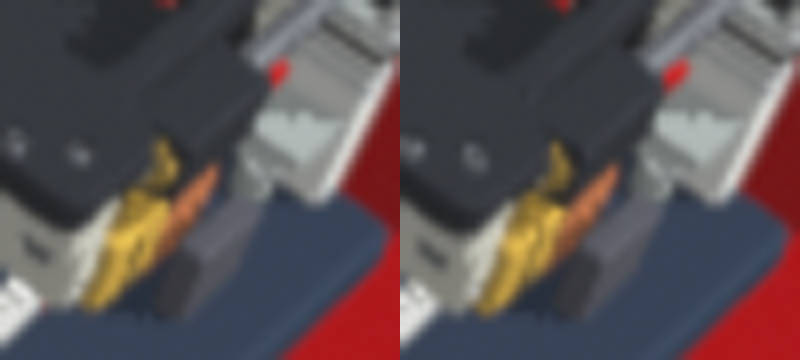

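Request:
carry_out(steps=[[[0.0005,0,0,0,0,0,0.044],[0.001,0,0,0,0,0,0.044],[0.0015,0,0,0,0,0,0.044],[0.0015,0,0,0,0,0,0.044]]])

```text
t: 18.57
eef_pos: [0.627, 0.1719, 0.1345]
orientation: [[-0.043, 0.005, 0.999], [-0.999, 0.001, -0.043], [-0.001, -1.0, 0.005]]
contact_force: [0.4, 1.2, -0.4]
gripper_width: 0.0442
```

```bash
python3 tilt.py .186 22; python3 go.py .6264 .171 .133 -92.5; python3 ptr2.py pics/s22.png; python3 cmpi.py pics/c3.png pics/s21.png pics/s22.png
```

```text
top cap z 0.1874 xy [ 0.6134 -0.0658] 244
top   beam 0.012 0.166 slope -0.0057 n 126 sd 0.0018 end z 0.1051
scene cap z 0.1872 xy [ 0.6156 -0.0689] 260
scene   beam 0.012 0.166 slope -0.0087 n 316 sd 0.0045 end z 0.1025
t 18.67 pos [0.627  0.1719 0.1345] jawang -92.46 w 0.0442 F [-0.35  0.43  0.19]
shift [ 0.0009  0.0015 -0.0005] turn [-0.0052  0.0007 -0.0009] dist 0.0018 q [ 0.15  0.64  1.28 -0.    1.21  1.76]
[401.9027 178.6259] [406.671  167.5584]
pics/s22.png [403.9788 173.8252] -0.0092
```

View pics/c3.png

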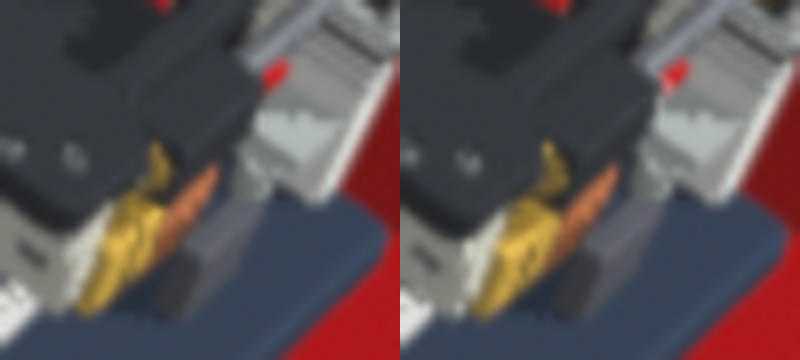

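Request:
carry_out(steps=[[[-0.004,0,0,0,0,0,0.044],[-0.01,0,0,0,0,0,0.044],[-0.01,0,0,0,0,0,0.044],[-0.01,0,0,0,0,0,0.044],[-0.01,0,0,0,0,0,0.044]]])

```text
t: 19.08
eef_pos: [0.6274, 0.1821, 0.1344]
orientation: [[-0.042, 0.005, 0.999], [-0.999, 0.001, -0.042], [-0.001, -1.0, 0.005]]
contact_force: [0.3, 0.1, 0.3]
gripper_width: 0.0442
```

Request:
carry_out(steps=[[[0,0,0,0,0,0,0.044],[0,0,0,0,0,0,0.044],[0,0,0,0,0,0,0.044],[0,0,0,0,0,0,0.044],[0,0,0,0,0,0,0.044]]])

```text
t: 19.5
eef_pos: [0.6274, 0.1819, 0.1344]
orientation: [[-0.043, 0.005, 0.999], [-0.999, 0.0, -0.043], [-0.001, -1.0, 0.005]]
contact_force: [-0.4, -0.5, -0.0]
gripper_width: 0.0436
```

Request:
carry_out(steps=[[[0,0,0,0,0,0,0.044],[0,0,0,0,0,0,0.044],[0,0,0,0,0,0,0.044],[0,0,0,0,0,0,0.044],[0,0,0,0,0,0,0.044]]])

```text
t: 19.92
eef_pos: [0.6274, 0.1819, 0.1345]
orientation: [[-0.043, 0.005, 0.999], [-0.999, 0.0, -0.043], [-0.001, -1.0, 0.005]]
contact_force: [-0.2, -0.3, -0.7]
gripper_width: 0.0437
```

```bash
python3 tilt.py .186 23; python3 tilt.py .186 24; python3 go.py .6264 .182 .133 -92.5; python3 ptr2.py pics/s23.png pics/s24.png; python3 cmpi.py pics/c4.png pics/s18.png pics/s24.png
```

```text
top cap z 0.1852 xy [ 0.6134 -0.0656] 247
top   beam 0.012 0.166 slope 0.0341 n 157 sd 0.0017 end z 0.1112
scene cap z 0.185 xy [ 0.6157 -0.0689] 252
scene   beam 0.012 0.166 slope 0.0213 n 348 sd 0.0044 end z 0.1074
top cap z 0.1853 xy [ 0.6132 -0.0656] 247
top   beam 0.012 0.166 slope 0.0224 n 159 sd 0.0019 end z 0.1099
scene cap z 0.1849 xy [ 0.6157 -0.0688] 254
scene   beam 0.012 0.166 slope 0.0201 n 347 sd 0.0044 end z 0.1074
t 20.12 pos [0.6274 0.1819 0.1344] jawang -92.44 w 0.044 F [ 0.01  0.38 -0.02]
shift [-0.      0.0014 -0.001 ] turn [-0.0052  0.001  -0.0006] dist 0.0017 q [ 0.17  0.65  1.27 -0.    1.22  1.78]
[401.9027 178.6259] [406.671  167.5584]
pics/s23.png [406. 171.] 0.0302
pics/s24.png [406. 171.] 0.0302
```

View pics/c4.png

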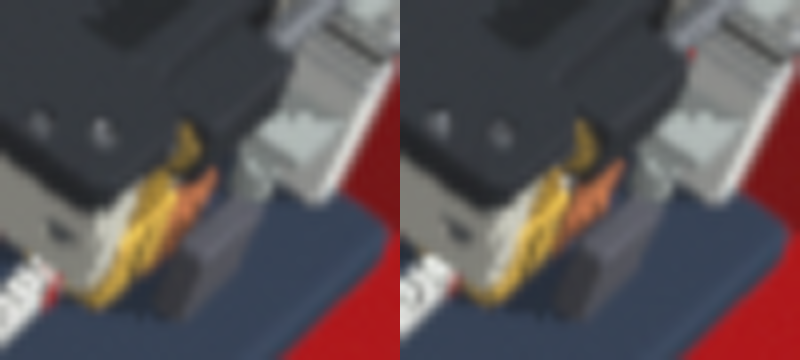

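Request:
carry_out(steps=[[[-0.003,0,0,0,0,0,0.044],[-0.006,0,0,0,0,0,0.044],[-0.0075,0,0,0,0,0,0.044],[-0.0086,0,0,0,0,0,0.044],[-0.0086,0,0,0,0,0,0.044]]])

```text
t: 20.53
eef_pos: [0.6277, 0.1908, 0.1344]
orientation: [[-0.042, 0.005, 0.999], [-0.999, 0.0, -0.042], [-0.001, -1.0, 0.005]]
contact_force: [-0.0, 0.1, 0.0]
gripper_width: 0.044
```

Request:
carry_out(steps=[[[0.003,0,0,0,0,0,0.044],[0.008,0,0,0,0,0,0.044],[0.008,0,0,0,0,0,0.044],[0.008,0,0,0,0,0,0.044],[0.008,0,0,0,0,0,0.044]]])

```text
t: 20.95
eef_pos: [0.6274, 0.1826, 0.1344]
orientation: [[-0.043, 0.005, 0.999], [-0.999, 0.0, -0.043], [-0.001, -1.0, 0.005]]
contact_force: [0.2, 0.9, 0.8]
gripper_width: 0.0441
```

Request:
carry_out(steps=[[[0,0,0,0,0,0,0.044],[0,0,0,0,0,0,0.044],[0,0,0,0,0,0,0.044],[0,0,0,0,0,0,0.044],[0,0,0,0,0,0,0.044]]])

```text
t: 21.37
eef_pos: [0.6274, 0.1827, 0.1344]
orientation: [[-0.043, 0.005, 0.999], [-0.999, 0.0, -0.043], [-0.001, -1.0, 0.005]]
contact_force: [0.1, 0.1, -0.4]
gripper_width: 0.0441
```

Request:
carry_out(steps=[[[0,0,0,0,0,0,0.044],[0,0,0,0,0,0,0.044],[0,0,0,0,0,0,0.044],[0,0,0,0,0,0,0.044],[0,0,0,0,0,0,0.044]]])

```text
t: 21.78
eef_pos: [0.6274, 0.1827, 0.1344]
orientation: [[-0.043, 0.005, 0.999], [-0.999, 0.0, -0.043], [-0.001, -1.0, 0.005]]
contact_force: [-0.1, 0.5, 0.7]
gripper_width: 0.0443
```

```bash
python3 tilt.py .186 25; python3 tilt.py .186 26; python3 go.py .6264 .182 .133 -92.5
```

```text
top cap z 0.1857 xy [ 0.6134 -0.0658] 241
top   beam 0.012 0.166 slope 0.024 n 158 sd 0.0018 end z 0.11
scene cap z 0.1853 xy [ 0.6158 -0.0689] 255
scene   beam 0.012 0.166 slope 0.0191 n 345 sd 0.0043 end z 0.1072
top cap z 0.1856 xy [ 0.6133 -0.0656] 238
top   beam 0.012 0.166 slope 0.0123 n 156 sd 0.0017 end z 0.1083
scene cap z 0.1851 xy [ 0.6157 -0.069 ] 255
scene   beam 0.012 0.166 slope 0.0179 n 343 sd 0.0043 end z 0.107
t 21.98 pos [0.6274 0.1827 0.1344] jawang -92.44 w 0.044 F [ 0.04 -0.55 -0.14]
shift [ 0.0007  0.0014 -0.001 ] turn [-0.0051  0.001  -0.0007] dist 0.0018 q [ 0.17  0.65  1.27 -0.    1.22  1.78]
```

Request:
carry_out(steps=[[[-0.004,0,0,0,0,0,0.044],[-0.0075,0,0,0,0,0,0.044],[-0.009,0,0,0,0,0,0.044],[-0.0105,0,0,0,0,0,0.044],[-0.0105,0,0,0,0,0,0.044]]])

```text
t: 22.4
eef_pos: [0.6278, 0.1936, 0.1344]
orientation: [[-0.042, 0.005, 0.999], [-0.999, 0.0, -0.042], [-0.001, -1.0, 0.005]]
contact_force: [-0.2, -0.1, -0.2]
gripper_width: 0.0441
```

Request:
carry_out(steps=[[[0.003,0,0,0,0,0,0.044],[0.008,0,0,0,0,0,0.044],[0.008,0,0,0,0,0,0.044],[0.008,0,0,0,0,0,0.044],[0.008,0,0,0,0,0,0.044]]])

```text
t: 22.82
eef_pos: [0.6275, 0.1853, 0.1344]
orientation: [[-0.043, 0.005, 0.999], [-0.999, 0.001, -0.043], [-0.001, -1.0, 0.005]]
contact_force: [0.0, 0.1, 0.1]
gripper_width: 0.0443
```

Request:
carry_out(steps=[[[0,0,0,0,0,0,0.044],[0,0,0,0,0,0,0.044],[0,0,0,0,0,0,0.044],[0,0,0,0,0,0,0.044],[0,0,0,0,0,0,0.044]]])

```text
t: 23.23
eef_pos: [0.6275, 0.1854, 0.1344]
orientation: [[-0.042, 0.005, 0.999], [-0.999, 0.001, -0.042], [-0.001, -1.0, 0.005]]
contact_force: [0.7, -0.9, -0.6]
gripper_width: 0.0436
```

Request:
carry_out(steps=[[[0,0,0,0,0,0,0.044],[0,0,0,0,0,0,0.044],[0,0,0,0,0,0,0.044],[0,0,0,0,0,0,0.044],[0,0,0,0,0,0,0.044]]])

```text
t: 23.65
eef_pos: [0.6275, 0.1854, 0.1344]
orientation: [[-0.042, 0.005, 0.999], [-0.999, 0.001, -0.042], [-0.001, -1.0, 0.005]]
contact_force: [0.7, -0.3, -0.8]
gripper_width: 0.044
```

```bash
python3 tilt.py .186 27; python3 tilt.py .186 28; python3 go.py .6264 .182 .133 -92.5
```

```text
top cap z 0.1869 xy [ 0.6136 -0.0658] 242
top   beam 0.012 0.166 slope 0.0032 n 161 sd 0.0018 end z 0.1065
scene cap z 0.1864 xy [ 0.6155 -0.069 ] 256
scene   beam 0.012 0.166 slope 0.0016 n 348 sd 0.0044 end z 0.1041
top cap z 0.187 xy [ 0.6134 -0.0657] 232
top   beam 0.012 0.166 slope 0.0082 n 161 sd 0.0017 end z 0.1072
scene cap z 0.1864 xy [ 0.6156 -0.0691] 257
scene   beam 0.012 0.166 slope 0.0044 n 348 sd 0.0044 end z 0.1044
t 23.85 pos [0.6275 0.1854 0.1344] jawang -92.44 w 0.0442 F [ 0.68 -1.23  0.46]
shift [ 0.0034  0.0014 -0.001 ] turn [-0.0053  0.0011 -0.0008] dist 0.0038 q [ 0.17  0.65  1.27 -0.    1.22  1.78]
```

Request:
carry_out(steps=[[[0,-0.01,0,0,0,0,0.044],[0,-0.03,0,0,0,0,0.044],[0,-0.06,0,0,0,0,0.044],[0,-0.09,0,0,0,0,0.044],[0,-0.1,0,0,0,0,0.044]]])

```text
t: 24.27
eef_pos: [0.6287, 0.1857, 0.2405]
orientation: [[-0.042, 0.014, 0.999], [-0.999, 0.002, -0.042], [-0.003, -1.0, 0.013]]
contact_force: [1.2, -1.4, 0.0]
gripper_width: 0.0437
```

```bash
python3 look.py 29; python3 ptr2.py 3; python3 go.py .6275 .1854 .134 -92.5; python3 cmpi.py pics/c5.png pics/s15.png pics/s29.png
```

```text
top
poise top 20 ztop 0.1297 mid [0.6262 0.1744] mean [0.6266 0.1744] ext [0.0058 0.0003]
beam slope 0.0028 n 333 z@.003 0.1061 z@.24 0.1067 yrange 0.015 0.251
scene
poise top 325 ztop 0.1529 mid [0.6265 0.1842] mean [0.6262 0.1838] ext [0.0217 0.0234]
beam slope 0.0022 n 302 z@.003 0.1056 z@.24 0.1061 yrange 0.015 0.251
[401.9027 178.6259] [406.671  167.5584]
[[404.7291 172.7928]
 [404.7291 172.7948]
 [404.7282 172.7917]]
[0.0052 0.0052 0.0052] 0.0052
t 24.52 pos [0.6262 0.1852 0.2327] jawang -92.44 w 0.0443 F [-1.43  0.18  0.63]
shift [-0.0003  0.0987  0.0011] turn [-0.0023  0.0011 -0.0001] dist 0.0987 q [ 0.17  0.58  1.12 -0.    1.44  1.78]
```

View pics/c5.png

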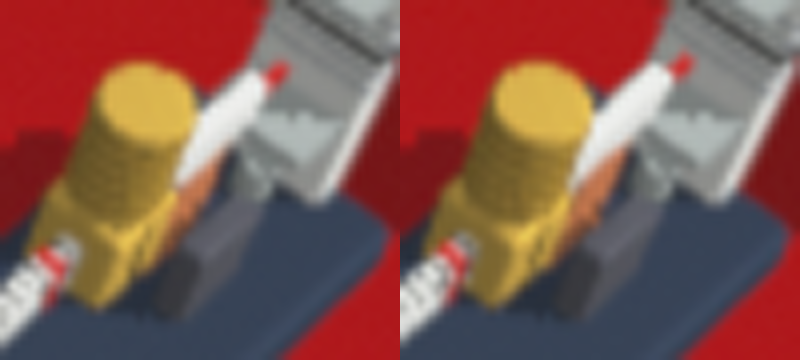

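Request:
carry_out(steps=[[[0,0.03,0.001,0,0,0,0.044],[0,0.06,0.001,0,0,0,0.044],[0,0.085,0.001,0,0,0,0.044],[0,0.098,0.001,0,0,0,0.044],[0,0.098,0.001,0,0,0,0.044]]])

```text
t: 24.93
eef_pos: [0.6242, 0.1846, 0.1286]
orientation: [[-0.043, -0.008, 0.999], [-0.999, -0.002, -0.043], [0.002, -1.0, -0.008]]
contact_force: [-0.5, -0.6, -0.5]
gripper_width: 0.0437
```

```bash
python3 tilt.py .186 30;  python3 go.py .628 .1942 .1344 -92.5
```

```text
top cap z 0.1868 xy [ 0.6134 -0.0657] 245
top   beam 0.012 0.166 slope 0.0029 n 157 sd 0.0017 end z 0.1067
scene cap z 0.1865 xy [ 0.6156 -0.069 ] 253
scene   beam 0.012 0.166 slope 0.0017 n 339 sd 0.0045 end z 0.1045
t 25.03 pos [0.6268 0.185  0.1334] jawang -92.44 w 0.044 F [-0.2  -0.99 -0.31]
shift [-0.0092 -0.001   0.0008] turn [0.0005 0.0011 0.0005] dist 0.0093 q [ 0.17  0.65  1.26 -0.    1.22  1.78]
```

Request:
carry_out(steps=[[[-0.004,0,0,0,0,0,0.044],[-0.0065,0,0,0,0,0,0.044],[-0.008,0,0,0,0,0,0.044],[-0.0088,0,0,0,0,0,0.044],[-0.0088,0,0,0,0,0,0.044]]])

```text
t: 25.45
eef_pos: [0.6274, 0.1942, 0.134]
orientation: [[-0.042, 0.001, 0.999], [-0.999, -0.0, -0.042], [0.0, -1.0, 0.001]]
contact_force: [-0.3, -0.2, -0.1]
gripper_width: 0.0442
```

```bash
python3 go.py .628 .1942 .1344 -92.5
```

```text
t 25.45 pos [0.6274 0.1942 0.134 ] jawang -92.41 w 0.0442 F [-0.35 -0.2  -0.1 ]
shift [-0.     -0.0004  0.0006] turn [-0.0006  0.0015  0.0002] dist 0.0008 q [ 0.18  0.66  1.25 -0.    1.23  1.8 ]
```

Back off, lift clear, settle, and measure.

Request:
carry_out(steps=[[[0.003,0,0,0,0,0,0.044],[0.008,0,0,0,0,0,0.044],[0.008,0,0,0,0,0,0.044],[0.008,0,0,0,0,0,0.044]]])

```text
t: 25.78
eef_pos: [0.6271, 0.1856, 0.1341]
orientation: [[-0.043, 0.001, 0.999], [-0.999, -0.0, -0.043], [0.0, -1.0, 0.001]]
contact_force: [-0.2, -0.1, 0.6]
gripper_width: 0.0436
```

Request:
carry_out(steps=[[[0,-0.01,0,0,0,0,0.044],[0,-0.03,0,0,0,0,0.044],[0,-0.06,0,0,0,0,0.044],[0,-0.09,0,0,0,0,0.044],[0,-0.1,0,0,0,0,0.044]]])

```text
t: 26.2
eef_pos: [0.6287, 0.186, 0.2401]
orientation: [[-0.043, 0.009, 0.999], [-0.999, 0.001, -0.043], [-0.002, -1.0, 0.009]]
contact_force: [0.8, 0.6, 0.9]
gripper_width: 0.044
```

Request:
carry_out(steps=[[[0.04,0,-0.01,0,0,0,0.06],[0.08,0,-0.02,0,0,0,0.06],[0.11,0,-0.03,0,0,0,0.06],[0.13,0,-0.04,0,0,0,0.06],[0.13,0,-0.04,0,0,0,0.06]]])

```text
t: 26.62
eef_pos: [0.5817, 0.0542, 0.2402]
orientation: [[-0.047, 0.008, 0.999], [-0.999, -0.0, -0.047], [-0.0, -1.0, 0.008]]
contact_force: [1.5, 0.0, 1.1]
gripper_width: 0.06
```

Request:
carry_out(steps=[[[0,0,0,0,0,0,0.06],[0,0,0,0,0,0,0.06],[0,0,0,0,0,0,0.06],[0,0,0,0,0,0,0.06],[0,0,0,0,0,0,0.06]]])

```text
t: 27.03
eef_pos: [0.5819, 0.0551, 0.2399]
orientation: [[-0.045, 0.008, 0.999], [-0.999, -0.0, -0.045], [-0.0, -1.0, 0.008]]
contact_force: [-0.3, 0.4, -0.2]
gripper_width: 0.0602
```

```bash
python3 look.py 31; python3 look.py 32; python3 ptr2.py 2; python3 go.py .6155 -.0675 .22 -92.5; python3 cmpi.py pics/c6.png pics/s29.png pics/s31.png
```

```text
top
beam slope 0.0026 n 107 z@.003 0.1062 z@.24 0.1068 yrange 0.026 0.251
scene
poise top 321 ztop 0.1528 mid [0.6264 0.1843] mean [0.6263 0.1838] ext [0.0219 0.0233]
beam slope 0.0033 n 304 z@.003 0.1054 z@.24 0.1062 yrange 0.015 0.251
top
beam slope -0.0048 n 104 z@.003 0.1079 z@.24 0.1068 yrange 0.026 0.252
scene
poise top 325 ztop 0.1528 mid [0.6263 0.1844] mean [0.6264 0.1834] ext [0.022  0.0232]
beam slope 0.003 n 299 z@.003 0.1055 z@.24 0.1062 yrange 0.015 0.25
[401.9027 178.6259] [406.671  167.5584]
[[404.7122 172.7271]
 [404.7113 172.7282]]
[0.0059 0.0058] 0.0058
t 27.33 pos [0.5817 0.0544 0.2401] jawang -92.66 w 0.0603 F [-0.39 -0.26  0.09]
shift [0.1202 0.0204 0.0392] turn [-0.008  -0.0028 -0.0002] dist 0.128 q [-0.04  0.44  1.34  0.    1.36  1.58]
```

View pics/s31.png

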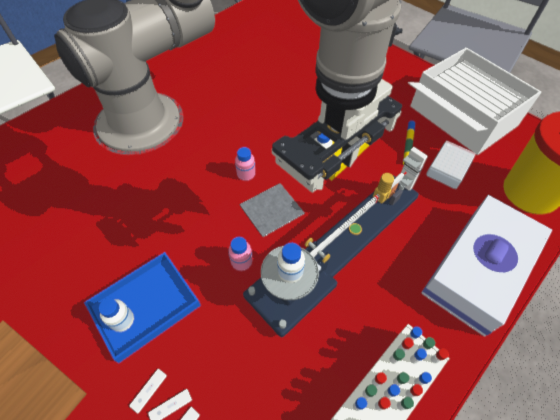

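View pics/c6.png

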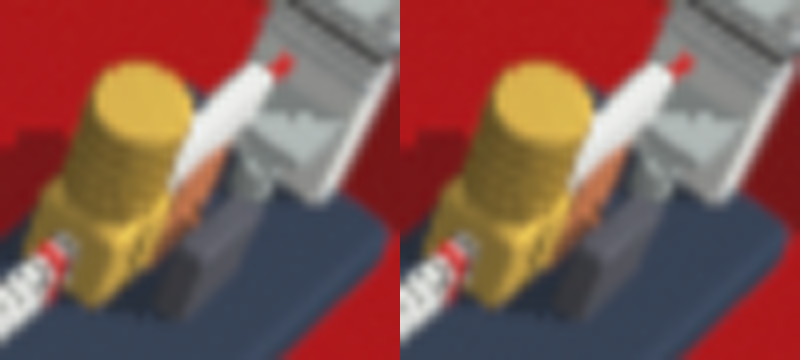

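```bash
python3 go.py .6272 .186 .235 -92.5
```

```text
t 27.33 pos [0.5817 0.0544 0.2401] jawang -92.66 w 0.0603 F [-0.39 -0.26  0.09]
shift [-0.1336  0.0054  0.0393] turn [-0.008  -0.0028 -0.0002] dist 0.1394 q [-0.04  0.44  1.34  0.    1.36  1.58]
```

Request:
carry_out(steps=[[[-0.04,0.002,0.012,-0.004,-0.0015,0,0.044],[-0.08,0.005,0.024,-0.008,-0.003,0,0.044],[-0.115,0.005,0.035,-0.008,-0.003,0,0.044],[-0.1336,0.005,0.0393,-0.008,-0.003,0,0.044],[-0.1336,0.005,0.0393,-0.008,-0.003,0,0.044]]])

```text
t: 27.75
eef_pos: [0.6275, 0.1903, 0.2345]
orientation: [[-0.039, -0.0, 0.999], [-0.999, 0.002, -0.039], [-0.002, -1.0, -0.0]]
contact_force: [0.6, -1.1, -1.0]
gripper_width: 0.0444
```

```bash
python3 ptr2.py 3; python3 go.py .6272 .186 .134 -92.5
```

```text
[401.9027 178.6259] [406.671  167.5584]
[[404.7316 172.7913]
 [404.7273 172.7945]
 [404.7302 172.7917]]
[0.0053 0.0052 0.0052] 0.0052
t 27.9 pos [0.627  0.1855 0.2352] jawang -92.47 w 0.044 F [ 0.07 -0.16  0.12]
shift [-0.0006  0.1012  0.0003] turn [0.0005 0.0004 0.0005] dist 0.1012 q [ 0.17  0.58  1.11 -0.    1.45  1.78]
```

Request:
carry_out(steps=[[[0,0.03,0,0,0,0,0.044],[0,0.06,0,0,0,0,0.044],[0,0.085,0,0,0,0,0.044],[0,0.1,0,0,0,0,0.044],[0,0.1,0,0,0,0,0.044]]])

```text
t: 28.32
eef_pos: [0.6247, 0.1833, 0.1314]
orientation: [[-0.045, -0.008, 0.999], [-0.999, -0.002, -0.045], [0.002, -1.0, -0.008]]
contact_force: [0.1, -0.3, -0.6]
gripper_width: 0.0442
```

```bash
python3 tilt.py .186 33;  python3 go.py .628 .195 .1344 -92.5
```

```text
top cap z 0.187 xy [ 0.6133 -0.0656] 244
top   beam 0.012 0.166 slope 0.0059 n 157 sd 0.002 end z 0.1068
scene cap z 0.1864 xy [ 0.6155 -0.069 ] 250
scene   beam 0.012 0.166 slope 0.0059 n 342 sd 0.0045 end z 0.1048
t 28.42 pos [0.6271 0.1842 0.1357] jawang -92.56 w 0.0438 F [0.37 0.29 0.91]
shift [-0.0108  0.0013  0.0004] turn [ 0.0005 -0.0011  0.0007] dist 0.0109 q [ 0.17  0.65  1.26 -0.    1.23  1.78]
```

Request:
carry_out(steps=[[[-0.004,0.0005,0,0,-0.001,0,0.044],[-0.008,0.001,0,0,-0.001,0,0.044],[-0.0095,0.001,0,0,-0.001,0,0.044],[-0.0105,0.001,0,0,-0.001,0,0.044],[-0.0107,0.001,0,0,-0.001,0,0.044]]])

```text
t: 28.83
eef_pos: [0.6278, 0.1953, 0.1353]
orientation: [[-0.043, 0.0, 0.999], [-0.999, -0.001, -0.043], [0.001, -1.0, 0.0]]
contact_force: [0.6, 0.2, -0.2]
gripper_width: 0.0447
```

Request:
carry_out(steps=[[[0,0,0,0,0,0,0.044]]])

```text
t: 28.92
eef_pos: [0.6277, 0.1954, 0.1354]
orientation: [[-0.043, 0.001, 0.999], [-0.999, -0.001, -0.043], [0.001, -1.0, 0.001]]
contact_force: [-1.1, -1.2, -0.2]
gripper_width: 0.0438
```

Request:
carry_out(steps=[[[0.003,0,0,0,0,0,0.044],[0.008,0,0,0,0,0,0.044],[0.008,0,0,0,0,0,0.044],[0.008,0,0,0,0,0,0.044]]])

```text
t: 29.25
eef_pos: [0.6274, 0.1869, 0.1355]
orientation: [[-0.044, 0.0, 0.999], [-0.999, -0.001, -0.044], [0.001, -1.0, 0.0]]
contact_force: [0.3, 0.5, -0.4]
gripper_width: 0.0439
```

Request:
carry_out(steps=[[[0,-0.01,0,0,0,0,0.044],[0,-0.03,0,0,0,0,0.044],[0,-0.06,0,0,0,0,0.044],[0,-0.09,0,0,0,0,0.044],[0,-0.1,0,0,0,0,0.044]]])

```text
t: 29.67
eef_pos: [0.629, 0.1873, 0.2415]
orientation: [[-0.044, 0.009, 0.999], [-0.999, 0.001, -0.044], [-0.001, -1.0, 0.009]]
contact_force: [-0.5, 0.0, 0.7]
gripper_width: 0.0441
```

Request:
carry_out(steps=[[[0.04,0,-0.01,0,0,0,0.07],[0.08,0,-0.02,0,0,0,0.07],[0.11,0,-0.03,0,0,0,0.07],[0.13,0,-0.04,0,0,0,0.07],[0.13,0,-0.04,0,0,0,0.07]]])

```text
t: 30.08
eef_pos: [0.5819, 0.0556, 0.2416]
orientation: [[-0.047, 0.008, 0.999], [-0.999, -0.001, -0.047], [0.0, -1.0, 0.008]]
contact_force: [1.2, 0.0, 0.5]
gripper_width: 0.0688
```

Request:
carry_out(steps=[[[0,0,0,0,0,0,0.07],[0,0,0,0,0,0,0.07],[0,0,0,0,0,0,0.07],[0,0,0,0,0,0,0.07],[0,0,0,0,0,0,0.07]]])

```text
t: 30.5
eef_pos: [0.5821, 0.0565, 0.2414]
orientation: [[-0.046, 0.008, 0.999], [-0.999, -0.0, -0.046], [0.0, -1.0, 0.008]]
contact_force: [-0.9, 0.0, -1.1]
gripper_width: 0.0699
```

```bash
python3 look.py 34; python3 ptr2.py 2; python3 tilt.py .184; python3 go.py .6155 -.0675 .22 -92.5; python3 cmpi.py pics/c7.png pics/s31.png pics/s34.png
```

```text
top
beam slope -0.0048 n 107 z@.003 0.1066 z@.24 0.1055 yrange 0.022 0.251
scene
poise top 323 ztop 0.152 mid [0.6264 0.1846] mean [0.6262 0.1845] ext [0.0234 0.023 ]
beam slope -0.0018 n 312 z@.003 0.1055 z@.24 0.1051 yrange 0.015 0.25
[401.9027 178.6259] [406.671  167.5584]
[[404.4656 173.2027]
 [404.4605 173.2079]]
[-0.0004 -0.0004] -0.0004
top cap z 0.1873 xy [ 0.6132 -0.0663] 225
top   beam 0.204 0.257 slope -0.0013 n 97 sd 0.0019 end z 0.1057
scene cap z 0.1866 xy [ 0.6156 -0.0689] 262
scene   beam 0.012 0.164 slope 0.0004 n 344 sd 0.0044 end z 0.1037
scene   beam 0.204 0.257 slope 0.0806 n 63 sd 0.0048 end z 0.1051
t 30.8 pos [0.5819 0.0557 0.2415] jawang -92.7 w 0.0695 F [ 0.32  0.12 -0.53]
shift [0.1215 0.0219 0.0392] turn [-0.0079 -0.0034  0.0001] dist 0.1295 q [-0.04  0.44  1.34 -0.    1.36  1.58]
```

View pics/c7.png

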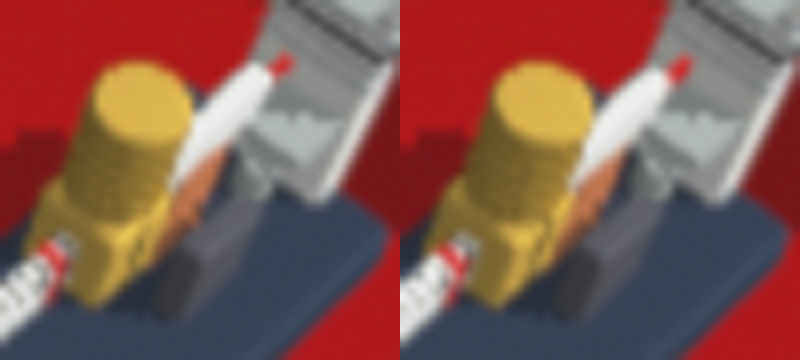

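Request:
carry_out(steps=[[[0.035,0,0.01,-0.004,-0.003,0,0.065],[0.075,0,0.025,-0.008,-0.003,0,0.065],[0.105,0,0.034,-0.008,-0.003,0,0.065],[0.12,0.01,0.038,-0.008,-0.003,0,0.065],[0.1215,0.015,0.0385,-0.008,-0.003,0,0.065]]])

```text
t: 31.22
eef_pos: [0.6149, -0.0706, 0.2254]
orientation: [[-0.048, -0.001, 0.999], [-0.999, -0.001, -0.048], [0.001, -1.0, -0.001]]
contact_force: [-0.6, -0.3, -0.8]
gripper_width: 0.0647
```

```bash
python3 ptr2.py 2; python3 go.py .6148 -.0676 .13 -92.5
```

```text
[401.9027 178.6259] [406.671  167.5584]
[[404.458  173.2127]
 [404.4598 173.2068]]
[-0.0005 -0.0004] -0.0005
t 31.32 pos [ 0.6139 -0.0672  0.225 ] jawang -92.6 w 0.0651 F [-1.67 -0.02  0.29]
shift [0.0005 0.095  0.0013] turn [ 0.0036 -0.0017 -0.0012] dist 0.095 q [-0.23  0.52  1.25  0.    1.38  1.38]
```

Request:
carry_out(steps=[[[0.0005,0.015,0.001,0.002,-0.001,0,0.07],[0.0005,0.03,0.001,0.003,-0.0015,0,0.07],[0.0005,0.035,0.001,0.003,-0.0015,0,0.07],[0.0005,0.035,0.001,0.003,-0.0015,0,0.07]]])

```text
t: 31.65
eef_pos: [0.6137, -0.0658, 0.1887]
orientation: [[-0.042, -0.004, 0.999], [-0.999, 0.002, -0.042], [-0.002, -1.0, -0.004]]
contact_force: [0.7, 0.0, 0.7]
gripper_width: 0.0699
```

```bash
python3 ptr2.py 1;python3 go.py .6148 -.0676 .13 -92.5; python3 -c "
import cv2
from h import *
s=snap('scene','s35.png'); a=s['image'][180:330,220:390,::-1]; cv2.imwrite('pics/s35c.png',cv2.resize(a,None,fx=4,fy=4))"; python3 go.py .6148 -.0676 .13 -92.5
```

```text
[401.9027 178.6259] [406.671  167.5584]
[[404.4631 173.2058]]
[-0.0004] -0.0004
t 31.7 pos [ 0.6144 -0.0662  0.1899] jawang -92.42 w 0.0699 F [ 0.23 -0.77  0.74]
shift [0.0014 0.0599 0.0006] turn [ 0.0016  0.0014 -0.0016] dist 0.06 q [-0.23  0.54  1.31  0.    1.3   1.38]
t 31.75 pos [ 0.6149 -0.0666  0.1907] jawang -92.43 w 0.0695 F [-0.48 -0.7  -0.42]
shift [ 0.0011  0.0607 -0.0001] turn [-0.0001  0.0012 -0.0013] dist 0.0607 q [-0.23  0.54  1.3   0.    1.3   1.38]
```

View pics/s35c.png

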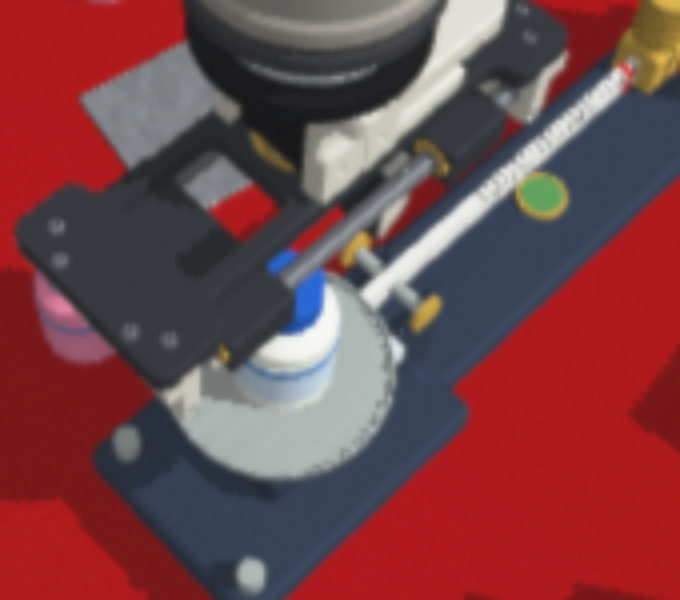

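Request:
carry_out(steps=[[[0.001,0.02,0,0,0.001,-0.001,0.07],[0.001,0.04,0,0,0.001,-0.001,0.07],[0.001,0.052,0,0,0.001,-0.001,0.07],[0.001,0.059,0,0,0.001,-0.001,0.07],[0.001,0.059,0,0,0.001,-0.001,0.07]]])

```text
t: 32.17
eef_pos: [0.6146, -0.0671, 0.1311]
orientation: [[-0.043, -0.001, 0.999], [-0.999, 0.001, -0.043], [-0.001, -1.0, -0.001]]
contact_force: [0.9, 0.5, -0.7]
gripper_width: 0.0696
```

```bash
python3 ptr2.py 2;python3 go.py .6148 -.0676 .13 -92.5
```

```text
[401.9027 178.6259] [406.671  167.5584]
[[404.4547 173.2103]
 [404.4583 173.2112]]
[-0.0005 -0.0005] -0.0005
t 32.27 pos [ 0.6155 -0.0675  0.1329] jawang -92.48 w 0.07 F [-0.48 -0.1   0.69]
shift [ 0.0001  0.0029 -0.0007] turn [-0.0018  0.0004  0.    ] dist 0.003 q [-0.23  0.59  1.38  0.    1.17  1.38]
```

Request:
carry_out(steps=[[[0,0.002,-0.0007,0,0,0,0.06],[0,0.002,-0.0007,0,0,0,0.05],[0,0.002,-0.0007,0,0,0,0.046],[0,0.002,-0.0007,0,0,0,0.042],[0,0.002,-0.0007,0,0,0,0.038]]])

```text
t: 32.68
eef_pos: [0.615, -0.0676, 0.1312]
orientation: [[-0.043, 0.002, 0.999], [-0.999, -0.0, -0.043], [0.0, -1.0, 0.002]]
contact_force: [1.1, -0.6, -0.2]
gripper_width: 0.0439
```

Request:
carry_out(steps=[[[0,0,0,0,0,0,0.035],[0,0,0,0,0,0,0.035],[0,0,0,0,0,0,0.035],[0,0,0,0,0,0,0.035]]])

```text
t: 33.02
eef_pos: [0.615, -0.0676, 0.1312]
orientation: [[-0.043, 0.002, 0.999], [-0.999, -0.0, -0.043], [0.0, -1.0, 0.002]]
contact_force: [-0.3, -0.0, -0.6]
gripper_width: 0.0434
```

Request:
carry_out(steps=[[[0,-0.005,0,0,0,0,0.035],[0,-0.02,0,0,0,0,0.035],[0,-0.045,0,0,0,0,0.035],[0,-0.065,0,0,0,0,0.035],[0,-0.07,0,0,0,0,0.035]]])

```text
t: 33.43
eef_pos: [0.6163, -0.0679, 0.205]
orientation: [[-0.043, 0.008, 0.999], [-0.999, -0.002, -0.043], [0.001, -1.0, 0.008]]
contact_force: [0.7, -0.9, -1.6]
gripper_width: 0.0434
```

```bash
python3 look.py 36; python3 go.py .4383 -.2389 .15 -7.35; python3 go.py .4383 -.2389 .15 172.65
```

```text
top
poise top 230 ztop 0.1407 mid [0.6255 0.1898] mean [0.6257 0.1894] ext [0.0225 0.0227]
beam slope -0.0705 n 392 z@.003 0.1056 z@.24 0.0889 yrange 0.015 0.252
scene
poise top 265 ztop 0.1391 mid [0.6266 0.188 ] mean [0.6264 0.1873] ext [0.0215 0.0233]
beam slope -0.0705 n 288 z@.003 0.1053 z@.24 0.0886 yrange 0.015 0.25
t 33.53 pos [ 0.6153 -0.0677  0.2022] jawang -92.48 w 0.0435 F [-0.2  -0.66 -2.78]
shift [ 0.1787  0.0516 -0.1697] turn [-0.0033 -1.4858  0.0041] dist 0.2518 q [-0.23  0.53  1.29  0.    1.32  1.38]
t 33.53 pos [ 0.6153 -0.0677  0.2022] jawang -92.48 w 0.0435 F [-0.2  -0.66 -2.78]
shift [ 0.1787  0.0516 -0.1697] turn [-0.0042  1.6558 -0.0034] dist 0.2518 q [-0.23  0.53  1.29  0.    1.32  1.38]
```

View pics/s36.png

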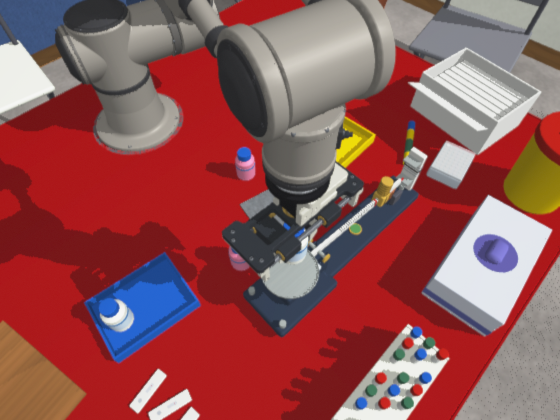

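Request:
carry_out(steps=[[[0.012,0,-0.012,-0.003,-0.12,0.004,0.035],[0.035,0,-0.035,-0.003,-0.24,0.004,0.035],[0.06,0,-0.058,-0.003,-0.36,0.004,0.035],[0.085,0,-0.081,-0.003,-0.48,0.004,0.035],[0.108,0,-0.104,-0.003,-0.6,0.004,0.035]]])

```text
t: 33.95
eef_pos: [0.5046, -0.1715, 0.1998]
orientation: [[0.534, -0.002, 0.846], [-0.846, 0.003, 0.534], [-0.004, -1.0, -0.0]]
contact_force: [0.2, -0.4, -1.0]
gripper_width: 0.0436
```

```bash
python3 go.py .4383 -.2389 .15 -7.35
```

```text
t 33.95 pos [ 0.5046 -0.1715  0.1998] jawang -57.74 w 0.0436 F [ 0.23 -0.37 -1.02]
shift [ 0.0218  0.0497 -0.092 ] turn [-0.0018 -0.8794 -0.0039] dist 0.1069 q [-0.47  0.38  1.54  0.    1.22  0.53]
```

Request:
carry_out(steps=[[[0.006,0,-0.024,-0.002,-0.12,-0.004,0.035],[0.012,0,-0.048,-0.002,-0.24,-0.004,0.035],[0.017,0,-0.07,-0.002,-0.36,-0.004,0.035],[0.021,0,-0.086,-0.002,-0.48,-0.004,0.035],[0.022,0,-0.092,-0.002,-0.6,-0.004,0.035]]])

```text
t: 34.37
eef_pos: [0.4362, -0.2402, 0.198]
orientation: [[0.92, -0.004, 0.393], [-0.393, 0.001, 0.92], [-0.004, -1.0, -0.001]]
contact_force: [-0.6, -0.7, -1.9]
gripper_width: 0.044
```

```bash
python3 go.py .4383 -.2389 .15 -7.35
```

```text
t 34.37 pos [ 0.4362 -0.2402  0.198 ] jawang -23.13 w 0.044 F [-0.6  -0.68 -1.91]
shift [0.0016 0.048  0.0021] turn [ 0.0001 -0.2755 -0.0037] dist 0.0481 q [-0.66  0.32  1.64 -0.    1.18 -0.25]
```

Request:
carry_out(steps=[[[0.0016,0.01,0.002,0,-0.12,-0.002,0.035],[0.0016,0.03,0.002,0,-0.24,-0.003,0.035],[0.0016,0.045,0.002,0,-0.275,-0.004,0.035],[0.0016,0.048,0.002,0,-0.275,-0.004,0.035],[0.0016,0.048,0.002,0,-0.275,-0.004,0.035]]])

```text
t: 34.78
eef_pos: [0.4371, -0.2381, 0.1481]
orientation: [[0.991, -0.004, 0.13], [-0.13, 0.003, 0.992], [-0.004, -1.0, 0.002]]
contact_force: [-0.8, -0.7, -1.8]
gripper_width: 0.0434
```

```bash
python3 - <<'E'
from m import *
for n in ("top","scene"):
    s=snap(n,n[0]+"37.png"); hsv=cv2.cvtColor(s["image"],cv2.COLOR_RGB2HSV); H,S,V=[hsv[:,:,i].astype(int) for i in range(3)]
    P=cloud(s)
    m=(H>100)&(H<125)&(S>150)&(V>60)&(abs(P[:,:,0]-.435)<.1)&(abs(P[:,:,1]+.277)<.12)&(P[:,:,2]>.016)&(P[:,:,2]<.035)
    q=P[m]; r=cv2.minAreaRect(q[:,:2].astype(np.float32)*1000); print(n,len(q),r)
E
python3 go.py .4383 -.2389 .0265 -7.35
```

```text
top 388 ((433.078125, -275.50091552734375), (170.8231964111328, 129.07867431640625), 82.74415588378906)
scene 767 ((433.9269104003906, -277.73883056640625), (168.15884399414062, 130.38653564453125), 82.75855255126953)
t 34.88 pos [ 0.4384 -0.2389  0.1501] jawang -7.45 w 0.0431 F [ 0.18 -0.31 -1.45]
shift [-0.0001  0.1236  0.    ] turn [-0.0001 -0.0017 -0.    ] dist 0.1236 q [-0.65  0.37  1.71  0.    1.06 -0.52]
```

View pics/s37.png

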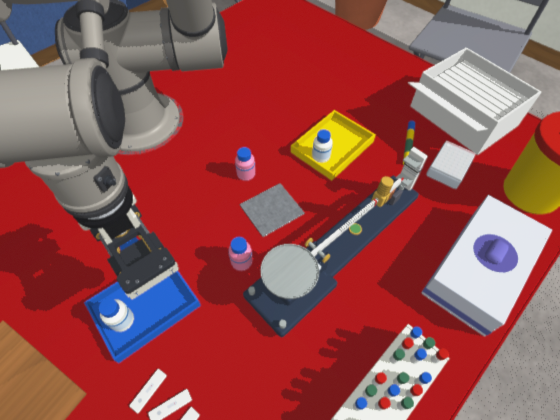

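View pics/t37.png

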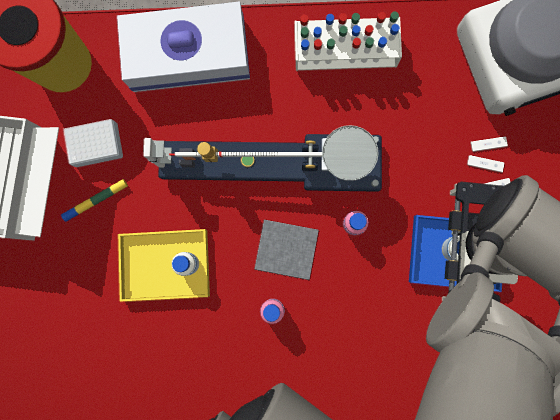

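Request:
carry_out(steps=[[[0,0.025,0,0,0,0,0.035],[0,0.055,0,0,0,0,0.035],[0,0.085,0,0,0,0,0.035],[0,0.1,0,0,0,0,0.035],[0,0.105,0,0,0,0,0.035]]])

```text
t: 35.3
eef_pos: [0.4376, -0.2383, 0.0433]
orientation: [[0.991, -0.003, 0.13], [-0.13, 0.002, 0.991], [-0.003, -1.0, 0.002]]
contact_force: [-0.5, -0.0, -1.3]
gripper_width: 0.0434
```

Request:
carry_out(steps=[[[0,0,0,0,0,0,0.035]]])

```text
t: 35.38
eef_pos: [0.4378, -0.2383, 0.0432]
orientation: [[0.991, -0.003, 0.131], [-0.131, 0.002, 0.991], [-0.003, -1.0, 0.002]]
contact_force: [0.3, 0.4, -1.3]
gripper_width: 0.0433
```

```bash
python3 go.py .4383 -.2389 .027 -7.35; python3 -c "
from h import *
s=snap('scene'); cv2.imwrite('pics/s38.png',cv2.resize(s['image'][220:380,50:250,::-1],None,fx=3.5,fy=3.5))"; python3 go.py .4383 -.2389 .0265 -7.35
```

```text
t 35.38 pos [ 0.4378 -0.2383  0.0432] jawang -7.52 w 0.0433 F [ 0.35  0.39 -1.31]
shift [ 0.0006  0.0162 -0.0005] turn [-0.0018 -0.003  -0.0032] dist 0.0162 q [-0.65  0.53  1.82 -0.    0.8  -0.52]
t 35.43 pos [ 0.438  -0.2385  0.0437] jawang -7.51 w 0.0434 F [ 0.58  0.57 -1.59]
shift [ 0.0004  0.0172 -0.0004] turn [-0.0015 -0.0029 -0.0026] dist 0.0172 q [-0.65  0.53  1.82 -0.    0.8  -0.52]
```

View pics/s38.png

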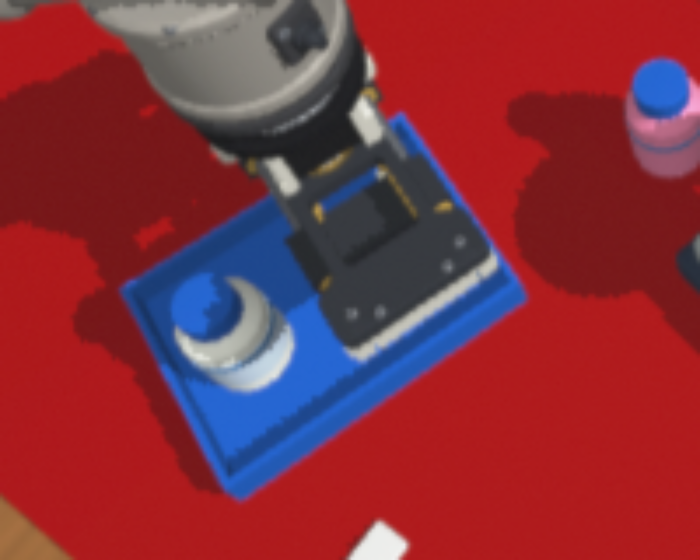

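Good. Lower gently.

Request:
carry_out(steps=[[[0.0004,0.004,-0.0004,-0.0015,-0.003,-0.0025,0.035],[0.0004,0.008,-0.0004,-0.0015,-0.003,-0.0025,0.035],[0.0004,0.011,-0.0004,-0.0015,-0.003,-0.0025,0.035],[0.0004,0.014,-0.0004,-0.0015,-0.003,-0.0025,0.035],[0.0004,0.0155,-0.0004,-0.0015,-0.003,-0.0025,0.035]]])

```text
t: 35.85
eef_pos: [0.4383, -0.2389, 0.0281]
orientation: [[0.992, 0.0, 0.128], [-0.128, -0.0, 0.992], [0.0, -1.0, -0.0]]
contact_force: [-0.4, 0.1, -1.9]
gripper_width: 0.0436
```

Request:
carry_out(steps=[[[0,0,0,0,0,0,0.035],[0,0,0,0,0,0,0.035]]])

```text
t: 36.02
eef_pos: [0.4383, -0.2389, 0.0281]
orientation: [[0.992, -0.0, 0.128], [-0.128, -0.0, 0.992], [-0.0, -1.0, -0.0]]
contact_force: [-0.3, -0.6, -2.0]
gripper_width: 0.0432
```

Request:
carry_out(steps=[[[0,0.0007,0,0,0,0,0.035],[0,0.0014,0,0,0,0,0.035],[0,0.002,0,0,0,0,0.035],[0,0.002,0,0,0,0,0.035]]])

```text
t: 36.35
eef_pos: [0.4382, -0.2389, 0.026]
orientation: [[0.992, -0.0, 0.128], [-0.128, -0.0, 0.992], [-0.0, -1.0, -0.0]]
contact_force: [-0.3, 0.9, -1.7]
gripper_width: 0.0433
```

Request:
carry_out(steps=[[[0,0.0003,0,0,0,0,0.035],[0,0.0006,0,0,0,0,0.035],[0,0.0006,0,0,0,0,0.035]]])

```text
t: 36.6
eef_pos: [0.4382, -0.2388, 0.0254]
orientation: [[0.992, -0.0, 0.128], [-0.128, 0.0, 0.992], [-0.0, -1.0, 0.0]]
contact_force: [0.8, 0.1, -1.8]
gripper_width: 0.0435
```

Request:
carry_out(steps=[[[0,0.0004,0,0,0,0,0.035],[0,0.0006,0,0,0,0,0.035],[0,0.0006,0,0,0,0,0.035]]])

```text
t: 36.85
eef_pos: [0.4382, -0.239, 0.0252]
orientation: [[0.992, 0.0, 0.128], [-0.128, -0.0, 0.992], [0.0, -1.0, -0.0]]
contact_force: [-1.7, 1.1, 5.0]
gripper_width: 0.0435
```

```bash
python3 -c "
from m import *
for i in range(5):
    s=ctrl.snapshot('scene'); print(ctrl.get_state()['contact_force'].round(2), ctrl.get_state()['eef_pos'])"
```

```text
[-1.9  -0.08  5.56] [ 0.4382 -0.239   0.0252]
[-0.64  0.92  5.94] [ 0.4383 -0.239   0.0252]
[-1.14  0.02  5.41] [ 0.4383 -0.239   0.0252]
[-2.33  0.42  5.69] [ 0.4383 -0.239   0.0252]
[-1.6   0.5   5.98] [ 0.4383 -0.239   0.0252]
```

Request:
carry_out(steps=[[[0,-0.0002,0,0,0,0,0.036],[0,-0.0002,0,0,0,0,0.045],[0,-0.0002,0,0,0,0,0.048],[0,-0.0002,0,0,0,0,0.054],[0,-0.0002,0,0,0,0,0.06]]])

```text
t: 37.52
eef_pos: [0.4383, -0.239, 0.0253]
orientation: [[0.992, 0.0, 0.128], [-0.128, -0.0, 0.992], [0.0, -1.0, -0.0]]
contact_force: [-0.7, 0.5, 0.2]
gripper_width: 0.0565
```

Request:
carry_out(steps=[[[0,0,0,0,0,0,0.06],[0,0,0,0,0,0,0.06]]])

```text
t: 37.68
eef_pos: [0.4384, -0.239, 0.0253]
orientation: [[0.992, 0.0, 0.128], [-0.128, -0.0, 0.992], [0.0, -1.0, -0.0]]
contact_force: [-0.3, -0.7, -0.2]
gripper_width: 0.0595
```

```bash
python3 go.py .4382 -.2389 .15 -7.35
```

```text
t 37.68 pos [ 0.4384 -0.239   0.0253] jawang -7.34 w 0.0595 F [-0.26 -0.72 -0.16]
shift [-0.0002 -0.1247  0.    ] turn [0.0003 0.0001 0.0003] dist 0.1247 q [-0.65  0.56  1.83 -0.    0.75 -0.52]
```

Request:
carry_out(steps=[[[0,-0.01,0,0,0,0,0.06],[0,-0.035,0,0,0,0,0.06],[0,-0.07,0,0,0,0,0.06],[0,-0.11,0,0,0,0,0.06],[0,-0.15,0,0,0,0,0.06]]])

```text
t: 38.1
eef_pos: [0.4378, -0.2386, 0.1775]
orientation: [[0.992, -0.0, 0.128], [-0.128, 0.0, 0.992], [-0.0, -1.0, 0.0]]
contact_force: [1.5, -0.7, -0.2]
gripper_width: 0.0601
```

Request:
carry_out(steps=[[[0,-0.03,0,0,0,0,0.06],[0,-0.05,-0.06,0,0,0,0.06],[0,-0.05,-0.1,0,0,0,0.06],[0,-0.05,-0.12,0,0,0,0.06],[0,-0.05,-0.12,0,0,0,0.06]]])

```text
t: 38.52
eef_pos: [0.4214, -0.3637, 0.2289]
orientation: [[0.991, 0.001, 0.132], [-0.132, -0.005, 0.991], [0.002, -1.0, -0.005]]
contact_force: [-0.2, 0.5, -0.4]
gripper_width: 0.0598
```

Run:
```python
from m import *
for n in ("top","scene"):
    s=snap(n,n[0]+"39.png"); hsv=cv2.cvtColor(s["image"],cv2.COLOR_RGB2HSV); H,S,V=[hsv[:,:,i].astype(int) for i in range(3)]
    P=cloud(s); print(n)
    m=(H>100)&(H<125)&(S>150)&(V>60)&(P[:,:,2]>.068)&(P[:,:,2]<.09)&(P[:,:,0]<.7)
    for i,st,c,b in blobs(s,m,30):
        q=P[b]; k=q[q[:,2]>np.percentile(q[:,2],70)-.003]; print(c.round(0),k.mean(0),len(k))
print(ctrl.get_state()["eef_pos"],ctrl.get_state()["t"])
```

```text
top
[358. 221.] [ 0.4948 -0.0816  0.0777] 183
[446. 249.] [ 0.439  -0.2383  0.0811] 196
[492. 255.] [ 0.4274 -0.3209  0.0811] 208
[180. 264.] [0.4258 0.2444 0.0814] 184
[271. 313.] [0.3333 0.0806 0.0774] 197
scene
[323. 136.] [0.4285 0.2415 0.0808] 86
[244. 153.] [0.3358 0.0782 0.0766] 99
[238. 245.] [ 0.4972 -0.0847  0.0768] 161
[152. 279.] [ 0.4399 -0.2405  0.0806] 212
[108. 307.] [ 0.4283 -0.3228  0.0805] 243
[ 0.4218 -0.3585  0.2277] 38.6167
```

View pics/s39.png

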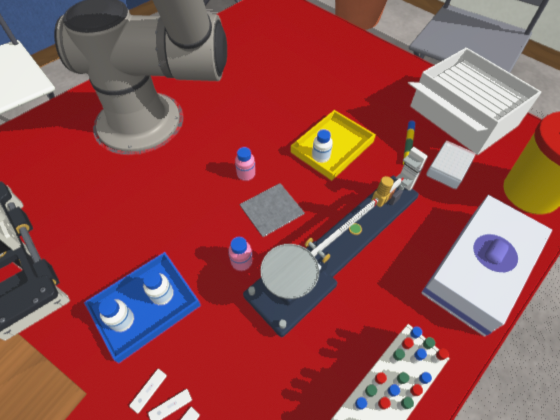

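View pics/t39.png

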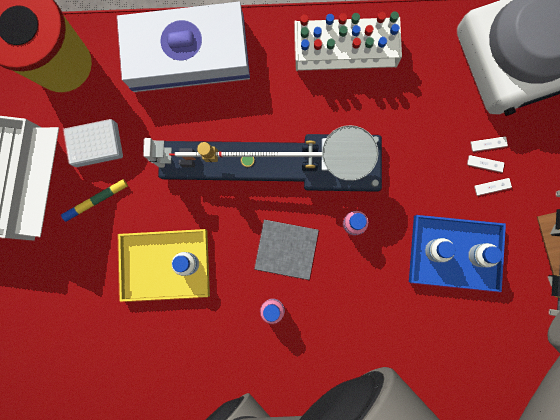

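Request:
carry_out(steps=[[[0,0,0,0,0,0,0.06],[0,0,0,0,0,0,0.06],[0,0,0,0,0,0,0.06]]])

```text
t: 38.87
eef_pos: [0.422, -0.3574, 0.2279]
orientation: [[0.992, -0.0, 0.129], [-0.129, 0.001, 0.992], [-0.001, -1.0, 0.001]]
contact_force: [0.2, 0.3, -1.2]
gripper_width: 0.0602
```

```bash
python3 -c "
from plant import ctrl
print(ctrl.hand_in())"
```

```text
the job is handed in; nothing more can be done
None
```

The bottle is full, so I stood it in the free half of the blue tray and handed the job in at about 39 s, with the gripper clear of everything.

- **Weighing:** With my hand clear, the beam floated level. The pointer gave about -0.0005 rad over several pictures. The depth readings from the two cameras agreed less closely, from +0.0004 to -0.005 rad.
- **Poise reading:** The poise sat at about 0.12, past the red line at 0.105. The red line was visible on the pan side of the saddle. My first settings were off (-0.010, then about +0.023 rad) because finger contact holds the beam, so I backed off after each nudge before reading it.
- **Placing:** The last pictures show the bottle upright, about 1 mm from the tray spot I measured. It met the tray floor with about 7 N before I eased off and let go.
- **Other things:** The other four bottles are within about 1 mm of where they started. The rest of the table looks unchanged.
- **Disagreement:** The two cameras differ from each other by about 2 mm throughout, so I used their mean.

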